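# Fit the matching shaker flanges and pack the spares

### The job

Fit each flange on the bench whose bolt holes match the studs of one of the two shaker drives onto that drive, pushed fully home (a drive whose flange is missing stays empty), and pack every flange that fits neither drive into the carton. With all the spares packed, close the carton: fold both short end flaps down flat first, while the long flaps are still open, then fold both long flaps down flat on top of them. Leave everything else on the bench alone.

Things in the scene. Friction and masses are not known exactly. Their poses are not given: they have to be found in the camera images.
- flange_p_neck (a point): loose aluminium flange, 200 g: round plate 80 mm across, 8 mm thick, three 11 mm holes evenly spaced, at 0, 120 and 240 degrees about z (counter-clockwise from x), 28 mm from the axis; on it a round neck 30 mm across, 60 mm tall overall. Point: on the neck's axis, 38 mm above the underside; z up. Grip the neck with fingertips 9 mm clear of the plate. May be absent.
- flange_q_neck (a point): loose aluminium flange, 200 g: round plate 80 mm across, 8 mm thick, four 11 mm holes evenly spaced, at 0, 90, 180 and 270 degrees about z (counter-clockwise from x), 28 mm from the axis; on it a round neck 30 mm across, 60 mm tall overall. Point: on the neck's axis, 38 mm above the underside; z up. Grip the neck with fingertips 9 mm clear of the plate. May be absent.
- flange_r_neck (a point): loose aluminium flange, 200 g: round plate 80 mm across, 8 mm thick, two 11 mm holes opposite each other, at 0 and 180 degrees about z (counter-clockwise from x), 28 mm from the axis; on it a round neck 30 mm across, 60 mm tall overall. Point: on the neck's axis, 38 mm above the underside; z up. Grip the neck with fingertips 9 mm clear of the plate. May be absent.
- flange_s_neck (a point): loose aluminium flange, 200 g: round plate 80 mm across, 8 mm thick, four 11 mm holes unevenly spaced, at 0, 60, 180 and 240 degrees about z (counter-clockwise from x), 28 mm from the axis; on it a round neck 30 mm across, 60 mm tall overall. Point: on the neck's axis, 38 mm above the underside; z up. Grip the neck with fingertips 9 mm clear of the plate. May be absent.
- flange_t_neck (a point): loose aluminium flange, 200 g: round plate 80 mm across, 8 mm thick, three 11 mm holes unevenly spaced, at 0, 90 and 180 degrees about z (counter-clockwise from x), 28 mm from the axis; on it a round neck 30 mm across, 60 mm tall overall. Point: on the neck's axis, 38 mm above the underside; z up. Grip the neck with fingertips 9 mm clear of the plate. May be absent.
- drive_u_plate (a point): fixed shaker drive, white housing 116 x 116 x 40 mm; on it a dark stud plate 84 mm across, 6 mm thick, with three studs 8 mm across, 16 mm tall (tapered tips), 28 mm from the axis at 0, 120 and 240 degrees about z (from x). Point: centre of the stud plate's top face, 46 mm up; z up. A flange fully home has its own point 38 mm above this one.
- drive_v_plate (a point): fixed shaker drive, white housing 116 x 116 x 40 mm; on it a dark stud plate 84 mm across, 6 mm thick, with four studs 8 mm across, 16 mm tall (tapered tips), 28 mm from the axis at 0, 90, 180 and 270 degrees about z (from x). Point: centre of the stud plate's top face, 46 mm up; z up. A flange fully home has its own point 38 mm above this one.
- carton: fixed open cardboard carton, outside 150 (x) x 300 (y) x 68 (z) mm, walls and floor 4 mm, origin centre of underside. Flaps 73 mm long, 3 mm thick: end flaps (144 mm wide, at +y and -y) hinge 68 mm up, 149 mm from the centre; long flaps (298 mm wide, at +x and -x) hinge 72 mm up, 74 mm from the centre, and close over the end flaps. Holds three flanges side by side along y.
- end_flap_l (a joint): angle of the short flap on the +y end of the carton (rad): 0 folded down flat over the opening, 1.57 standing upright, more leaning outward (stop at 2.2); starts 1.7 to 2.0. Stiff in the crease (0.03 N m): it stays where it is left. Push it over from outside and then down.
- end_flap_r (a joint): angle of the short flap on the -y end of the carton (rad): 0 folded down flat over the opening, 1.57 standing upright, more leaning outward (stop at 2.2); starts 1.7 to 2.0. Stiff in the crease (0.03 N m): it stays where it is left. Push it over from outside and then down.
- long_flap_far (a joint): angle of the long flap on the +x side of the carton (rad): 0 folded down flat over the opening, 1.57 standing upright, more leaning outward (stop at 2.2); starts 1.7 to 2.0. Stiff in the crease (0.03 N m): it stays where it is left. Push it over from outside and then down.
- long_flap_near (a joint): angle of the long flap on the -x side of the carton (rad): 0 folded down flat over the opening, 1.57 standing upright, more leaning outward (stop at 2.2); starts 1.7 to 2.0. Stiff in the crease (0.03 N m): it stays where it is left. Push it over from outside and then down.
- bottle: bystander: reagent bottle with blue cap, 60 mm across, 140 mm tall; origin at the centre of its underside. Leave alone.
- beaker: bystander: small glass beaker, 52 mm across, 55 mm tall; origin at the centre of its underside. Leave alone.
- cap: bystander: blue screw cap lying on the bench, 36 mm across, 18 mm tall; origin at the centre of its underside. Leave alone.
- tiprack: bystander: blue pipette-tip rack with white lid, 85 x 120 x 53 mm; origin at the centre of its underside. Leave alone.
- pipette: bystander: grey hand pipette lying on the bench, about 240 mm long, 22 mm tall; origin at the centre of its underside. Leave alone.
Things that resemble listed ones, but are neither listed nor needed, are in the scene too. What is shaped like the part that bears flange_r_neck but brown or yellow is not meant.

How it is judged (in metres and radians):
On the way, in this order (a step that is already met when the one before it is completed fails the run):
1. all spare flanges are in the carton, its four flaps open (x of flange_r_neck in the frame of carton between -0.074 and 0.074 m and y of flange_r_neck in the frame of carton between -0.149 and 0.149 m and z of flange_r_neck in the frame of carton between 0 and 0.068 m and x of flange_s_neck in the frame of carton between -0.074 and 0.074 m and y of flange_s_neck in the frame of carton between -0.149 and 0.149 m and z of flange_s_neck in the frame of carton between 0 and 0.068 m and x of flange_t_neck in the frame of carton between -0.074 and 0.074 m and y of flange_t_neck in the frame of carton between -0.149 and 0.149 m and z of flange_t_neck in the frame of carton between 0 and 0.068 m and value of joint each of end_flap_l, end_flap_r, long_flap_far, long_flap_near above 0.8 rad), for 0.2 s.
2. both short end flaps are folded down, the long flaps still open (x of flange_r_neck in the frame of carton between -0.074 and 0.074 m and y of flange_r_neck in the frame of carton between -0.149 and 0.149 m and z of flange_r_neck in the frame of carton between 0 and 0.068 m and x of flange_s_neck in the frame of carton between -0.074 and 0.074 m and y of flange_s_neck in the frame of carton between -0.149 and 0.149 m and z of flange_s_neck in the frame of carton between 0 and 0.068 m and x of flange_t_neck in the frame of carton between -0.074 and 0.074 m and y of flange_t_neck in the frame of carton between -0.149 and 0.149 m and z of flange_t_neck in the frame of carton between 0 and 0.068 m and value of joint each of end_flap_l, end_flap_r below 0.15 rad and value of joint each of long_flap_far, long_flap_near above 0.8 rad), for 0.2 s.
3. both long flaps are folded down over them (x of flange_r_neck in the frame of carton between -0.074 and 0.074 m and y of flange_r_neck in the frame of carton between -0.149 and 0.149 m and z of flange_r_neck in the frame of carton between 0 and 0.068 m and x of flange_s_neck in the frame of carton between -0.074 and 0.074 m and y of flange_s_neck in the frame of carton between -0.149 and 0.149 m and z of flange_s_neck in the frame of carton between 0 and 0.068 m and x of flange_t_neck in the frame of carton between -0.074 and 0.074 m and y of flange_t_neck in the frame of carton between -0.149 and 0.149 m and z of flange_t_neck in the frame of carton between 0 and 0.068 m and value of joint each of end_flap_l, end_flap_r, long_flap_far, long_flap_near below 0.15 rad), for 0.2 s.
At the end, for the whole second after the job is handed in: every matching flange that is present sits on its drive, within 6 mm of centre, its underside within 3.5 mm of the stud plate and level within 0.06 rad; every other flange is inside the carton below its rim; all four flaps are within 0.15 rad of flat (all of step 3 and horizontal distance between flange_p_neck and drive_u_plate below 0.006 m and z of flange_p_neck in the frame of drive_u_plate between 0.034 and 0.0415 m and angle between each of flange_p_neck, flange_q_neck's own z axis and vertical below 0.06 rad and horizontal distance between flange_q_neck and drive_v_plate below 0.006 m and z of flange_q_neck in the frame of drive_v_plate between 0.034 and 0.0415 m); the robot touches nothing.
It fails at once if the bottle is knocked over or shoved more than 50 mm (distance of bottle from where it was at the start of the episode above 0.05 m or angle between bottle's own z axis and vertical above 0.6 rad).
It fails at once if the beaker is knocked over or shoved more than 50 mm (distance of beaker from where it was at the start of the episode above 0.05 m or angle between beaker's own z axis and vertical above 0.6 rad).
It fails at once if the cap is knocked over or shoved more than 50 mm (distance of cap from where it was at the start of the episode above 0.05 m or angle between cap's own z axis and vertical above 0.6 rad).
It fails at once if the tiprack is knocked over or shoved more than 50 mm (distance of tiprack from where it was at the start of the episode above 0.05 m or angle between tiprack's own z axis and vertical above 0.6 rad).
It fails at once if the pipette is knocked over or shoved more than 50 mm (distance of pipette from where it was at the start of the episode above 0.05 m or angle between pipette's own z axis and vertical above 0.6 rad).
Of flange_p, flange_q only 1 to 2 are there at a start; the rules pass over those that are not, and their reading is None.
Of flange_r, flange_s, flange_t only 2 to 3 are there at a start; the rules pass over those that are not, and their reading is None.
At some moment in a run one of flange_p, flange_q, flange_r, flange_s, flange_t may be knocked a few centimetres aside while the robot is not near it.
It also fails if it takes over 210 s, if anything falls off the work surface, if the arm or the gripper's body presses on something with over 40 N, if the wrist force passes 120 N, or if a joint passes its speed limit or range.

### The arm

A 6-joint arm with a two-finger parallel gripper is mounted at the origin on the work surface. World frame = base frame: x ahead of the robot, y to its left, z up, the work surface at z = 0. Lengths are in mm, angles in rad, forces in N, time in s.
With the tool pointing down it reaches from about 275 to 750 mm from the base axis. Payload 10.2 kg.
Tool frame: the origin (TCP) lies midway between the tips of the shut fingers; the grasp point (between the pads) lies 19 mm behind it; z points along the fingers, y is the line along which they close (so a half turn about z gives the same grasp; the last joint's range is limited). The gripper opens to 85 mm and grips with 20 to 120 N. Pads are 22 mm wide; open, the fingers measure 114 mm over their backs; the gripper's body (76 mm by 85 mm) begins 54 mm behind the grasp point. The pads swing forward as they close: fully open they stand 13 mm farther back than shut.
Start: joints at [-1.329, 0.313, 1.498, -0, 1.331, -0.223], TCP at [235.317, -469.315, 206.094] pointing down, gripper open.
Joint ranges: [-2.94, 2.94], [-0.97, 2.17], [0.19, 2.56], [-1.23, 4.37], [0.02, 3.11], [-2.88, 2.88]. Speed limits (rad/s): [2.39, 2.39, 3.01, 3.14, 3.14, 3.14].

### API

Orientations are given as a unit quaternion [w, x, y, z].
In Python, from rig import ctrl gives the robot as it stands.
- The arm moves only by the tool send_rows, never from a script. Its argument "targets" is a list of rows, each an object with "offset": the shift along the world's x, y, z in cm, a list of three; "spin": the turn about the world's z in rad. A call has 1 to 8 rows; each row is the pose to reach, as a shift and turn from the pose commanded when the call began; what a row does not reach only later rows make up. A row lasts 1/12 s, in which the tool goes at most 41.7 mm and 7.16 degrees, less where a joint would pass 70% of its speed; a pose out of reach is approached as far as the arm can. A call with a gripper value outside its range is refused whole. "grip" is the opening, from 0 (shut) to 1 (fully open), set as the call begins (left out, the last holds). The fingers move at their own pace and stop on an object; "squeeze" is the grip in N (left out, the last holds). Time passes only in rows, so rows that repeat a pose let the fingers close. It gives the time, the measured TCP pose, the force, the opening and the grip force at its end, in the units of the state.
- ctrl.sense(): the state, without advancing time (a new reading comes with each control period).
- ctrl.capture(name): name is "scene" or "side" or "wrist"; returns (picture, depth): 400x640x3 uint8, red, green, blue; 400x640 float32, mm along the optical axis (not along the pixel's ray), 0 where there is no reading.
- ctrl.calibration(name): a dict with "fx", "fy", "cx", "cy" (pixels), "view" (4x4, takes a point from world to camera coordinates); the wrist camera has in their place "mount" (4x4, takes a point from camera to tool coordinates, whose origin is the TCP and whose axes are the flange's). Camera axes: x right, y down, z forward; pixel columns grow to the right and rows downward; lengths in mm; the calibration is good to about 2 mm. A picture is of the moment at which its call begins: read the wrist's pose just before it. calibration takes no time and is no camera call.
- ctrl.finish_job(): hands the job in; it is judged then, once.
Trained networks look in the newest picture that a camera, given by its name, has taken for a name from the list of things; names that differ only in an ending like _2 or _b are one class to them, and where a whole thing is asked for, a point or a joint stands for the part that bears it (a point fixed in the world has none). Each returns a list of dicts, best first, with "conf" (0 to 1); they miss things now and then, are a little off and sometimes report something else, mostly with a low value. They report only what shows in the picture. A call takes as long as a camera call. They do not tell look-alikes from the thing itself.
- ctrl.search_frame(camera, query): "box" ([left, top, right, bottom] in pixels, round what is visible of it).
- ctrl.place_of(camera, query): "uv" ([column, row] in pixels: a listed point, or the origin of a listed thing).
The state is a dict: "time_s": time; "joints": joint angles; "dq": joint speeds; "tau": joint torques, N m; "eef_pos": TCP position; "ee_rot": TCP orientation; "force": force on the tool from outside, world axes, zero at the start; "wrist_torque": the same for the moment, N m; "grip_width": opening from 0.0 (shut) to 1.0 (fully open); "grip_force": force on a finger pad.
Only numpy, scipy, OpenCV 4.12 (cv2) and the standard library are available. Lean on these libraries where they do the work, as an engineer would, in place of code of your own. Each camera call takes 0.05 s, during which the arm holds its last target. There are 200 camera calls.

## Working session

There is one attempt and no reset: what is moved stays moved. The work goes in short steps, Python scripts to look and compute and a tool call to move; the robot and the scene stay as the last step left them, time stands still between calls to the robot, and variables do not carry over. Pictures are saved under pics/ and viewed, at most 14 in all, crops included, and the job is handed in when it is done.

Besides the shell and the picture viewer there is one more tool, called as name(argument=value, ...) on one line, values as JSON. send_rows: Moves the arm, as the interface text tells. Its arguments: {"type":"object","properties":{"targets":{"type":"array"},"grip":{"type":"number"},"squeeze":{"type":"number"}},"required":["targets"]}

```bash
ls; mkdir -p pics; cat > h.py <<'E'
import numpy as np, cv2
from rig import ctrl
from scipy.spatial.transform import Rotation as R
def snap(c,name=None):
    s=ctrl.sense(); p,d=ctrl.capture(c)
    if name: cv2.imwrite(f'pics/{name}.png',p[...,::-1])
    return s,p,d
def c2w(c,s=None):
    k=ctrl.calibration(c)
    if c!='wrist': return k,np.linalg.inv(np.array(k['view']))
    T=np.eye(4);q=s['ee_rot'];T[:3,:3]=R.from_quat([q[1],q[2],q[3],q[0]]).as_matrix();T[:3,3]=s['eef_pos']
    return k,T@np.array(k['mount'])
def cloud(c,d,s=None):
    k,T=c2w(c,s);v,u=np.mgrid[:d.shape[0],:d.shape[1]]
    P=np.stack([(u-k['cx'])/k['fx']*d,(v-k['cy'])/k['fy']*d,d],-1)
    W=P@T[:3,:3].T+T[:3,3];W[d==0]=np.nan
    return W
def onplane(c,uv,z,s=None):
    k,T=c2w(c,s);r=T[:3,:3]@np.array([(uv[0]-k['cx'])/k['fx'],(uv[1]-k['cy'])/k['fy'],1])
    o=T[:3,3];return o+r*(z-o[2])/r[2]
def project(c,P,s=None):
    k,T=c2w(c,s);q=np.linalg.inv(T)@np.append(P,1);return np.array([k['fx']*q[0]/q[2]+k['cx'],k['fy']*q[1]/q[2]+k['cy']])
E
python3 - <<'E'
from h import *
print(ctrl.sense())
for c in('scene','side'):
    s,p,d=snap(c,c+'0')
    for q,z in [(f'flange_{x}_neck',38) for x in 'pqrst']+[('drive_u_plate',46),('drive_v_plate',46),('carton',0),('bottle',0),('beaker',0),('cap',0),('tiprack',0),('pipette',0)]:
        for r in ctrl.place_of(c,q)[:3]: print(c,q,round(r['conf'],2),np.round(r['uv']),onplane(c,r['uv'],z).round()[:2])
E
```

```text
pics
{'time_s': 0.0, 'joints': array([-1.32938262e+00,  3.13437289e-01,  1.49845735e+00,  3.61493864e-06,
        1.33097912e+00, -2.23407884e-01]), 'dq': array([ 1.02839692e-03,  7.50251000e-05, -5.53853819e-04, -7.41580704e-04,
        1.01845485e-03, -2.64524232e-04]), 'tau': array([ 3.18526045e-04, -4.12266576e+01, -2.59740239e+01, -1.83261309e-04,
        4.11510759e-03,  1.75310663e-05]), 'eef_pos': array([ 235.2532119 , -469.01533635,  205.53396747]), 'ee_rot': array([-6.40543041e-04,  9.73113859e-01,  2.30323702e-01, -4.01136928e-06]), 'force': array([0.27594568, 0.34620021, 0.10994685]), 'wrist_torque': array([ 0.01154961,  0.00629292, -0.04168648]), 'grip_force': 0.0, 'grip_width': 0.997527716659258}
scene flange_p_neck 0.96 [396. 142.] [403. 263.]
scene flange_p_neck 0.68 [441. 136.] [407. 410.]
scene flange_r_neck 0.86 [294. 139.] [328. -50.]
scene flange_r_neck 0.85 [350. 139.] [364. 124.]
scene flange_r_neck 0.83 [440. 140.] [423. 402.]
scene flange_t_neck 0.69 [317. 161.] [441.   4.]
scene drive_u_plate 0.8 [346. 204.] [631.  52.]
scene drive_v_plate 0.94 [436. 179.] [
[... 282 characters left out ...]
6 [350. 206.] [600.  71.]
side flange_p_neck 0.59 [361. 172.] [718. 280.]
side flange_p_neck 0.55 [284. 182.] [442. 233.]
side flange_r_neck 0.72 [258. 202.] [357. 126.]
side flange_r_neck 0.64 [246. 239.] [329. -52.]
side flange_r_neck 0.55 [280. 156.] [428. 404.]
side flange_t_neck 0.59 [291. 226.] [460.  -4.]
side drive_u_plate 0.94 [350. 211.] [645.  47.]
side drive_v_plate 0.97 [321. 164.] [580. 328.]
side carton 0.84 [317. 306.] [ 519. -279.]
side bottle 0.55 [390. 236.] [765. -26.]
side beaker 0.64 [321. 196.] [567. 195.]
side cap 0.64 [387. 210.] [781.  99.]
side tiprack 0.87 [401. 320.] [ 727. -338.]
side pipette 0.66 [358. 171.] [719. 343.]
side pipette 0.59 [387. 239.] [752. -40.]
```

View pics/scene0.png

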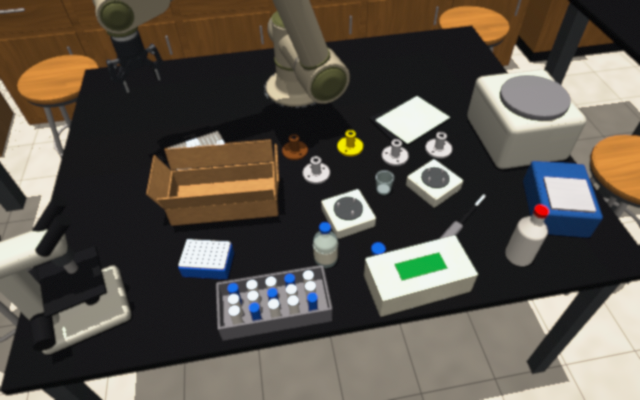

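View pics/side0.png

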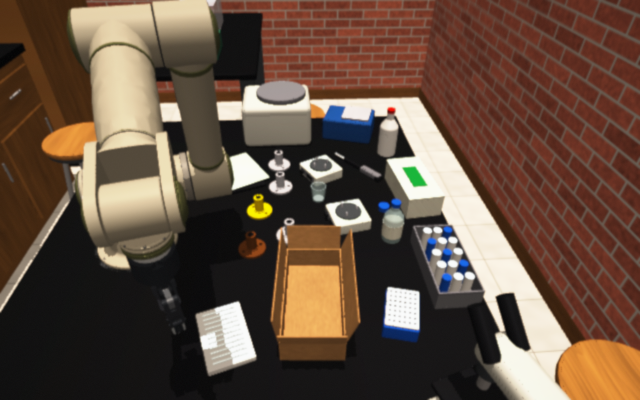

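The three silver flanges are at scene pixels (317,170), (396,152) and (439,145). The brown one (294,146) and the yellow one (350,142) are decoys. I'll move in to look at the hole patterns with the wrist camera.

send_rows(targets=[{"offset":[0,0,4],"spin":0},{"offset":[2,3,8],"spin":0},{"offset":[4,6,11],"spin":0},{"offset":[6,9,13],"spin":0},{"offset":[8,13,14],"spin":0},{"offset":[10,17,14],"spin":0},{"offset":[12,20,14],"spin":0},{"offset":[12,20,14],"spin":0}], grip=1)

```text
time_s: 2.07
eef_pos: [356.8, -265.8, 347.2]
ee_rot: [0.001, 0.973, 0.232, 0.001]
force: [-0.9, 0.5, -0.4]
grip_width: 1.001
grip_force: 0.0
```

```bash
python3 - <<'E'
from h import *
k=ctrl.calibration('wrist');print(k['fx'],np.array(k['mount']).round(3))
s,p,d=snap('wrist','w_carton');print(s['eef_pos'],s['time_s'])
W=cloud('wrist',d,s);np.save('wc.npy',W)
for q in['carton','flange_r_neck']:
  for r in ctrl.place_of('wrist',q)[:3]: print(q,r['conf'],r['uv'],onplane('wrist',r['uv'],0 if q=='carton' else 38,s).round())
E
```

```text
331.1055951637771 [[-0.00000e+00 -9.55000e-01 -2.96000e-01  7.50260e+01]
 [ 1.00000e+00  0.00000e+00 -1.00000e-03  2.72000e-01]
 [ 1.00000e-03 -2.96000e-01  9.55000e-01 -1.67257e+02]
 [ 0.00000e+00  0.00000e+00  0.00000e+00  1.00000e+00]]
[ 356.82782323 -265.78884665  347.20068026] 2.0667
carton 0.82 [368.7, 62.1] [ 504. -282.    0.]
flange_r_neck 0.92 [41.3, 13.6] [359. 125.  38.]
flange_r_neck 0.74 [171.3, 93.2] [342. -57.  38.]
flange_r_neck 0.36 [371.3, 62.0] [ 500. -282.   38.]
```

send_rows(targets=[{"offset":[1,4,0],"spin":0},{"offset":[1,8,0],"spin":0},{"offset":[2,12,0],"spin":0},{"offset":[2,16,0],"spin":0},{"offset":[3,20,0],"spin":0},{"offset":[4,24,0],"spin":0},{"offset":[4,28,0],"spin":0},{"offset":[5,32,0],"spin":0}])

```text
time_s: 2.88
eef_pos: [404.9, 51.6, 346.3]
ee_rot: [0.0, 0.973, 0.229, 0.0]
force: [1.2, -0.4, 0.3]
grip_width: 0.996
grip_force: 0.0
```

send_rows(targets=[{"offset":[1,4,-1],"spin":0},{"offset":[1,8,-2],"spin":0},{"offset":[2,12,-4],"spin":0},{"offset":[2,16,-6],"spin":0},{"offset":[3,20,-8],"spin":0},{"offset":[4,24,-10],"spin":0},{"offset":[5,28,-11],"spin":0},{"offset":[5,30,-11],"spin":0}])

```text
time_s: 3.55
eef_pos: [456.2, 351.4, 233.1]
ee_rot: [0.001, 0.973, 0.23, -0.002]
force: [0.3, -0.9, 0.6]
grip_width: 1.0
grip_force: 0.0
```

```bash
python3 - <<'E'
from h import *
s,p,d=snap('wrist','w1');print(s['eef_pos'],s['time_s'])
for q in['flange_'+c+'_neck' for c in 'pqrst']+['drive_u_plate','drive_v_plate']:
  for r in ctrl.place_of('wrist',q)[:4]: print(q,round(r['conf'],2),r['uv'],onplane('wrist',r['uv'],46 if q[0]=='d' else 38,s).round(1))
E
```

```text
[456.15228923 351.38522287 233.13930464] 3.55
flange_p_neck 0.57 [376.7, 226.3] [426.7 252.5  38. ]
flange_r_neck 0.95 [258.1, 173.8] [422.2 402.6  38. ]
flange_t_neck 0.61 [566.5, 294.9] [452.8  -7.7  38. ]
drive_v_plate 0.89 [383.6, 71.7] [576.2 332.1  46. ]
```

View pics/w1.png

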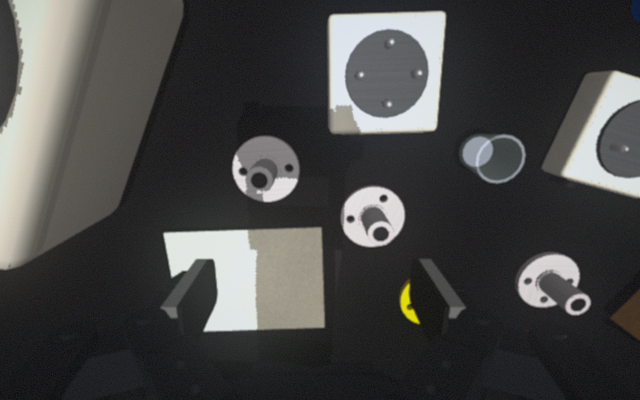

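```bash
cat >> h.py <<'E'
def rectify(c,p,s,cx,cy,z,half,scale=4):
    w=[(cx-half,cy-half),(cx+half,cy-half),(cx+half,cy+half),(cx-half,cy+half)]
    src=np.float32([project(c,[x,y,z],s) for x,y in w])
    # output: right=+x, up=+y
    n=int(2*half*scale);dst=np.float32([(0,n),(n,n),(n,0),(0,0)])
    return cv2.warpPerspective(p,cv2.getPerspectiveTransform(src,dst),(n,n),flags=cv2.INTER_CUBIC)
E
python3 - <<'E'
from h import *
s,p,d=snap('wrist')
tiles=[]
for x,y,z in [(*onplane('wrist',(266,169),8,s)[:2],8),(*onplane('wrist',(373,216),8,s)[:2],8),(*onplane('wrist',(549,281),8,s)[:2],8),(*onplane('wrist',(387,73),46,s)[:2],46)]:
    print(round(x,1),round(y,1)); t=rectify('wrist',p,s,x,y,z,60,3)
    cv2.line(t,(180,175),(180,185),(255,0,0));cv2.line(t,(175,180),(185,180),(255,0,0));tiles.append(t)
cv2.imwrite('pics/rect1.png',np.vstack([np.hstack(tiles[:2]),np.hstack(tiles[2:])])[...,::-1][:,:])
E
python3 -c "
import cv2;a=cv2.imread('pics/rect1.png');cv2.imwrite('pics/rect1.png',cv2.resize(a,(600,600)))"
```

```text
423.3 396.6
428.5 250.0
453.5 -9.4
577.8 326.1
```

View pics/rect1.png

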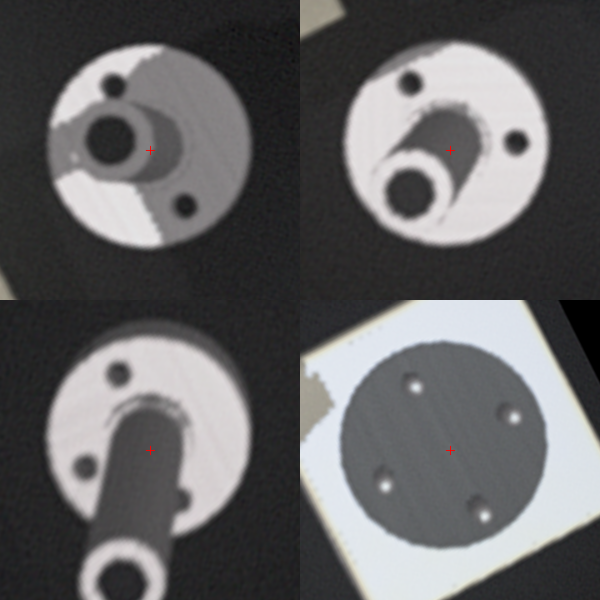

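Rectified to scale, the holes identify the flanges:
- **Top-left (scene 439,145):** two opposite holes, so R.
- **Top-right (scene 396,152):** holes at about 1°, 121° and 241°, so P.
- **Bottom-left (scene 317,170):** holes at 117°, 205° and 297°, so T.

P goes on drive U, R and T go in the carton, and V stays empty. Next I'll measure P precisely from straight above.

send_rows(targets=[{"offset":[-2,-3,0],"spin":0},{"offset":[-4,-6,0],"spin":0},{"offset":[-6,-9,0],"spin":0},{"offset":[-7.8,-12.3,0],"spin":0},{"offset":[-7.8,-12.3,0],"spin":0},{"offset":[-7.8,-12.3,0],"spin":0}])

```text
time_s: 4.5
eef_pos: [377.1, 226.4, 237.0]
ee_rot: [-0.0, 0.973, 0.229, 0.001]
force: [0.9, 0.2, 1.1]
grip_width: 0.998
grip_force: 0.0
```

```bash
cat >> h.py <<'E'
def circ(c,p,s,x,y,z,r0,r1,bright,half=60,sc=4):
    t=cv2.cvtColor(rectify(c,p,s,x,y,z,half,sc),cv2.COLOR_RGB2GRAY)
    best=None
    g=cv2.GaussianBlur(t,(0,0),2).astype(np.float32)
    gx=cv2.Sobel(g,cv2.CV_32F,1,0);gy=cv2.Sobel(g,cv2.CV_32F,0,1)
    a=np.linspace(0,2*np.pi,180,endpoint=False);n=half*sc
    sg=-1 if bright else 1
    for r in np.arange(r0,r1+.1,.5):
      for dx in np.arange(-15,15.1,.5):
        for dy in np.arange(-15,15.1,.5):
          u=(n+(dx+r*np.cos(a))*sc).astype(int).clip(0,2*n-1);v=(n-(dy+r*np.sin(a))*sc).astype(int).clip(0,2*n-1)
          e=np.clip(sg*(gx[v,u]*np.cos(a)-gy[v,u]*np.sin(a)),-60,60).sum()
          if best is None or e>best[0]: best=(e,x+dx,y+dy,r)
    return best
def tile(c,p,s,x,y,z,name,half=50,sc=5):
    t=np.ascontiguousarray(rectify(c,p,s,x,y,z,half,sc));n=half*sc
    cv2.circle(t,(n,n),28*sc,(255,0,0),1);cv2.line(t,(n-6,n),(n+6,n),(255,0,0));cv2.line(t,(n,n-6),(n,n+6),(255,0,0))
    cv2.imwrite(f'pics/{name}.png',t[...,::-1]);return t
def blobs(c,p,s,x,y,z,dark=True):
    # mean brightness on r=28 ring vs angle (5mm window)
    t=cv2.GaussianBlur(cv2.cvtColor(rectify(c,p,s,x,y,z,50,4),cv2.COLOR_RGB2GRAY),(0,0),8).astype(float)
    a=np.radians(np.arange(0,360,1));u=(200+28*4*np.cos(a)).astype(int);v=(200-28*4*np.sin(a)).astype(int)
    return t[v,u]
E
python3 - <<'E'
from h import *
s,p,d=snap('wrist');print(s['eef_pos'],s['time_s'])
b=circ('wrist',p,s,427,253,8,39,41,True);print(b)
tile('wrist',p,s,b[1],b[2],8,'P2')
v=blobs('wrist',p,s,b[1],b[2],8)
m=v.reshape(3,120).mean(0);print('phase mod120',m.argmin(),v.round()[::10])
E
```

```text
[377.09662741 226.40891786 236.99440184] 4.5
(np.float64(10783.251132703335), np.float64(426.5), np.float64(252.5), np.float64(40.0))
phase mod120 1 [ 55. 139. 226. 228. 228. 227. 228. 228. 228. 221. 152.  91.  46.  89.
 131. 133. 134. 134. 133. 134. 133. 133. 132. 100.  46.  74. 129. 133.
 137. 168. 215. 226. 227. 227. 227. 159.]
```

View pics/P2.png

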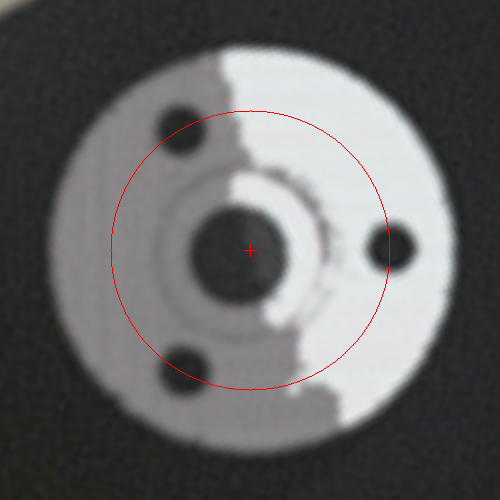

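send_rows(targets=[{"offset":[2.5,1.3,-2],"spin":0},{"offset":[4.9,2.5,-4],"spin":0},{"offset":[4.9,2.5,-8],"spin":0},{"offset":[4.9,2.5,-12],"spin":0},{"offset":[4.9,2.5,-15.5],"spin":0},{"offset":[4.9,2.5,-18.5],"spin":0},{"offset":[4.9,2.5,-20.7],"spin":0},{"offset":[4.9,2.5,-21.7],"spin":0}])

```text
time_s: 5.22
eef_pos: [425.4, 252.8, 16.1]
ee_rot: [0.0, 0.973, 0.23, -0.002]
force: [-0.8, -0.2, 0.5]
grip_width: 0.995
grip_force: 0.0
```

send_rows(targets=[{"offset":[0,0,0],"spin":0},{"offset":[0,0,0],"spin":0},{"offset":[0,0,0],"spin":0},{"offset":[0,0,0],"spin":0},{"offset":[0,0,0],"spin":0},{"offset":[0,0,0],"spin":0},{"offset":[0,0,0],"spin":0},{"offset":[0,0,0],"spin":0}], grip=0, squeeze=50)

```text
time_s: 5.88
eef_pos: [427.2, 252.9, 20.5]
ee_rot: [-0.0, 0.973, 0.23, 0.001]
force: [-0.6, -1.6, 7.0]
grip_width: 0.323
grip_force: 48.8
```

send_rows(targets=[{"offset":[0,0,3],"spin":0},{"offset":[0,0,7],"spin":0},{"offset":[0,0,11],"spin":0},{"offset":[0,0,15],"spin":0},{"offset":[2,-2,18],"spin":0},{"offset":[4,-5,20],"spin":0},{"offset":[6,-8,22],"spin":0},{"offset":[8,-11,24],"spin":0}])

```text
time_s: 6.55
eef_pos: [506.6, 141.4, 261.1]
ee_rot: [0.0, 0.973, 0.231, 0.001]
force: [0.3, 0.3, -1.2]
grip_width: 0.323
grip_force: 50.1
```

send_rows(targets=[{"offset":[2,-3,0.5],"spin":0},{"offset":[4,-6,1],"spin":0},{"offset":[6,-9,1.5],"spin":0},{"offset":[8.2,-11.8,2.1],"spin":0},{"offset":[8.2,-11.8,2.1],"spin":0},{"offset":[8.2,-11.8,2.1],"spin":0},{"offset":[8.2,-11.8,2.1],"spin":0}])

```text
time_s: 7.13
eef_pos: [587.9, 25.1, 280.2]
ee_rot: [-0.0, 0.973, 0.23, -0.0]
force: [-0.7, 0.3, -2.0]
grip_width: 0.326
grip_force: 50.1
```

```bash
python3 - <<'E'
from h import *
s,p,d=snap('wrist','w2');print(s['eef_pos'],s['time_s'],s['grip_width'],s['grip_force'])
for r in ctrl.place_of('wrist','drive_u_plate')[:2]: print(r, onplane('wrist',r['uv'],46,s))
x,y=onplane('wrist',ctrl.place_of('wrist','drive_u_plate')[0]['uv'],46,s)[:2]
b=circ('wrist',p,s,x,y,46,41,43,False);print(b)
tile('wrist',p,s,b[1],b[2],54,'U1')
E
```

```text
[587.89030667  25.113585   280.17872423] 7.1333 0.32587599365357167 50.120508670806885
{'uv': [308.7, 113.1], 'conf': 0.77} [636.94138492  55.0930844   46.        ]
(np.float64(10785.220293532995), np.float64(639.9412723544764), np.float64(54.09319971655355), np.float64(41.5))
```

View pics/U1.png

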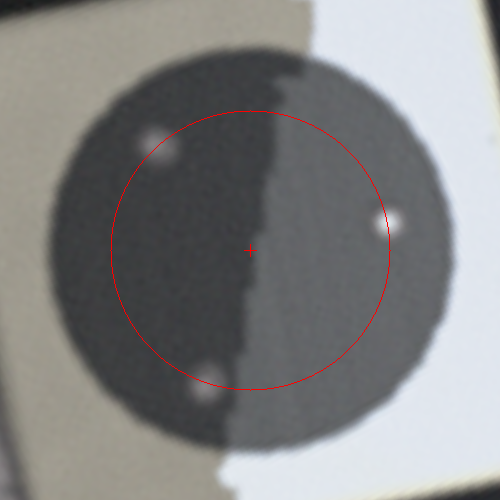

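U's studs are at about 11.5°, 131.5° and 251.5°, centred at (640,54), so P needs +0.187 rad of spin. I'll move over it and lower to just above the studs.

send_rows(targets=[{"offset":[2.6,1.5,-2],"spin":0.09},{"offset":[5.15,2.93,-5],"spin":0.187},{"offset":[5.15,2.93,-9],"spin":0.187},{"offset":[5.15,2.93,-13],"spin":0.187},{"offset":[5.15,2.93,-16.5],"spin":0.187},{"offset":[5.15,2.93,-18.8],"spin":0.187},{"offset":[5.15,2.93,-18.8],"spin":0.187},{"offset":[5.15,2.93,-18.8],"spin":0.187}])

```text
time_s: 7.95
eef_pos: [639.5, 54.7, 92.4]
ee_rot: [-0.0, 0.947, 0.321, -0.0]
force: [0.7, -0.1, -0.6]
grip_width: 0.326
grip_force: 50.2
```

send_rows(targets=[{"offset":[0,0,-0.5],"spin":0},{"offset":[0,0,-0.9],"spin":0},{"offset":[0,0,-1.2],"spin":0},{"offset":[0,0,-1.2],"spin":0},{"offset":[0,0,-1.2],"spin":0}])

```text
time_s: 8.37
eef_pos: [640.0, 54.0, 80.5]
ee_rot: [0.0, 0.947, 0.32, 0.0]
force: [-0.1, -0.4, -2.2]
grip_width: 0.323
grip_force: 50.1
```

send_rows(targets=[{"offset":[0,0,-0.3],"spin":0},{"offset":[0,0,-0.5],"spin":0},{"offset":[0,0,-0.7],"spin":0},{"offset":[0,0,-0.7],"spin":0}])

```text
time_s: 8.7
eef_pos: [639.6, 54.0, 72.6]
ee_rot: [-0.0, 0.947, 0.32, -0.0]
force: [0.2, 0.3, -1.5]
grip_width: 0.326
grip_force: 50.1
```

send_rows(targets=[{"offset":[0,0,-0.3],"spin":0},{"offset":[0,0,-0.6],"spin":0},{"offset":[0,0,-0.8],"spin":0},{"offset":[0,0,-0.8],"spin":0},{"offset":[0,0,-0.8],"spin":0}])

```text
time_s: 9.12
eef_pos: [640.0, 53.8, 66.5]
ee_rot: [0.0, 0.947, 0.32, 0.0]
force: [-4.7, -0.2, 9.8]
grip_width: 0.326
grip_force: 51.3
```

send_rows(targets=[{"offset":[0,0,-0.1],"spin":0},{"offset":[0,0,-0.15],"spin":0},{"offset":[0,0,-0.15],"spin":0}])

```text
time_s: 9.37
eef_pos: [640.0, 53.8, 66.5]
ee_rot: [0.001, 0.947, 0.32, 0.001]
force: [-10.4, -0.5, 20.5]
grip_width: 0.324
grip_force: 52.2
```

send_rows(targets=[{"offset":[0,0,0],"spin":0},{"offset":[0,0,0],"spin":0},{"offset":[0,0,0],"spin":0},{"offset":[0,0,0.3],"spin":0},{"offset":[0,0,0.3],"spin":0}], grip=1)

```text
time_s: 9.78
eef_pos: [640.0, 54.0, 66.9]
ee_rot: [0.0, 0.947, 0.32, 0.0]
force: [-0.3, 0.2, 0.4]
grip_width: 0.992
grip_force: 0.0
```

send_rows(targets=[{"offset":[0,0,3],"spin":0},{"offset":[0,0,7],"spin":0},{"offset":[0,0,11],"spin":0},{"offset":[-1,-0.5,15],"spin":0},{"offset":[-4,-2,18],"spin":0},{"offset":[-6,-4,20],"spin":0},{"offset":[-6,-4,20],"spin":0},{"offset":[-6,-4,20],"spin":0}])

```text
time_s: 10.45
eef_pos: [579.8, 13.3, 268.1]
ee_rot: [0.001, 0.948, 0.319, 0.001]
force: [0.2, 0.3, -0.6]
grip_width: 1.005
grip_force: 0.0
```

```bash
python3 - <<'E'
from h import *
s,p,d=snap('wrist','w3');print(s['eef_pos'],s['time_s'])
W=cloud('wrist',d,s)
r=np.hypot(W[...,0]-640,W[...,1]-54)
def pl(m,n):
    A=W[m];A=A[np.isfinite(A[:,0])];c=np.linalg.lstsq(np.c_[A[:,:2]-[640,54],np.ones(len(A))],A[:,2],rcond=None)[0];print(n,len(A),c.round(4),np.median(A[:,2]))
pl((r>20)&(r<36)&(W[...,2]>40)&(W[...,2]<75),'plate top(54)')
pl((r>47)&(r<54)&(W[...,2]>25),'housing(40)')
pl((r<14)&(W[...,2]>90),'neck(106)')
b=circ('wrist',p,s,640,54,54,39,41,True);print(b)
E
```

```text
[579.76575386  13.3301177  268.1474915 ] 10.45
plate top(54) 2409 [-1.30000e-03  4.00000e-04  5.36022e+01] 53.61938113796748
housing(40) 1788 [-6.00000e-04 -8.00000e-04  3.96011e+01] 39.57961385329088
neck(106) 698 [-7.600000e-03 -5.400000e-03  1.056669e+02] 105.65919374151801
(np.float64(4866.685431115087), np.float64(640.0), np.float64(54.0), np.float64(39.0))
```

View pics/w3.png

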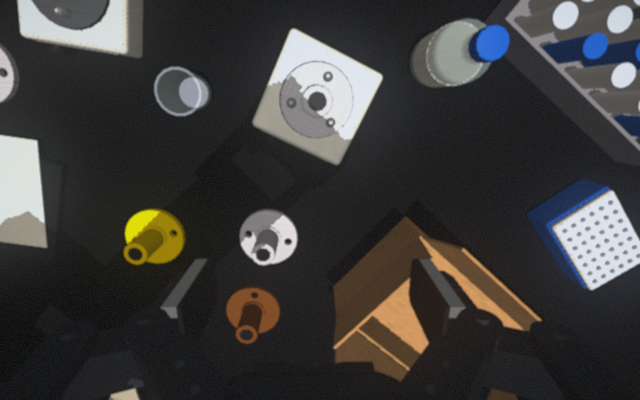

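P is home and level: plate top 53.6 mm, tilt about 0.001. Next I'll locate T and the carton.

```bash
python3 - <<'E'
from h import *
s,p,d=snap('wrist')
b=circ('wrist',p,s,453,-4,8,39,41,True);print(s['eef_pos'],'T',b)
pts=[]
wp=cv2.imread('pics/w_carton.png')[...,::-1];cl=[('wrist',wp,np.load('wc.npy'))]
for c in('scene','side'):
    _,q,dd=snap(c,c+'1');cl.append((c,q,cloud(c,dd)))
for c,q,W in cl:
    h=cv2.cvtColor(np.ascontiguousarray(q),cv2.COLOR_RGB2HSV)
    br=(h[...,0]>5)&(h[...,0]<20)&(h[...,1]>70)
    m=br&(W[...,2]>12)&(W[...,2]<60)&(abs(W[...,0]-515)<150)&(abs(W[...,1]+281)<220)&~((W[...,1]>-90))
    A=W[m];print(c,len(A));pts.append(A)
    f=br&(abs(W[...,2]-4)<4)&(abs(W[...,0]-515)<150)&(abs(W[...,1]+281)<200)
    B=W[f];print(' floor',len(B),B[:,:2].min(0).round(),B[:,:2].max(0).round(),cv2.minAreaRect(B[:,:2].astype(np.float32)))
    np.save(f'cw_{c}.npy',W[br&(abs(W[...,0]-515)<220)&(W[...,1]<-60)&(W[...,1]>-520)])
A=np.vstack(pts)
# robust rect: for yaw, percentiles
from scipy.spatial import cKDTree
XY=A[:,:2];n=cKDTree(XY).query_ball_point(XY,4,return_length=True);XY=XY[n>6]
print(cv2.minAreaRect(XY.astype(np.float32)))
best=[]
for a in np.radians(np.arange(-20,20,.5)):
    u=(XY-[515,-281])@np.array([[np.cos(a),-np.sin(a)],[np.sin(a),np.cos(a)]])
    lo,hi=np.percentile(u,1,0),np.percentile(u,99,0);best.append((np.prod(hi-lo),np.degrees(a),lo.round(1),hi.round(1)))
print(sorted(best,key=lambda t:t[0])[:3])
E
```

```text
[579.85114261  13.91903279 266.5242112 ] T (np.float64(9700.028344172271), np.float64(452.5), np.float64(-5.5), np.float64(41.0))
wrist 3493
 floor 20173 [ 365. -480.] [665. -81.] ((513.8837280273438, -279.4878845214844), (266.4132080078125, 427.2140808105469), 6.40106201171875)
scene 2435
 floor 1344 [ 366. -477.] [601. -82.] ((472.2821960449219, -282.2971496582031), (385.783447265625, 239.715576171875), 86.0301742553711)
side 1675
 floor 4057 [ 366. -442.] [642. -83.] ((504.9068603515625, -262.81854248046875), (276.24615478515625, 359.4488830566406), 0.2120753824710846)
((510.10076904296875, -285.73577880859375), (305.6881103515625, 156.1784210205078), 85.68121337890625)
[(np.float64(45448.9818252288), np.float64(-4.5), array([ -80.7, -155.3]), array([ 71.2, 144. ])), (np.float64(45610.31058606888), np.float64(-4.0), array([ -80.9, -155.3]), array([ 71.4, 144.2])), (np.float64(45615.004884008216), np.float64(-5.0), array([ -80.8, -155.5]), array([ 71.5, 144. ]))]
```

send_rows(targets=[{"offset":[-4,0,-1],"spin":0},{"offset":[-8,-1,-2],"spin":0},{"offset":[-11,-1.5,-4],"spin":0},{"offset":[-12.7,-1.9,-7.5],"spin":0},{"offset":[-12.7,-1.9,-11.5],"spin":0},{"offset":[-12.7,-1.9,-15.5],"spin":0},{"offset":[-12.7,-1.9,-17],"spin":0},{"offset":[-12.7,-1.9,-17],"spin":0}])

```text
time_s: 11.32
eef_pos: [450.6, -4.1, 92.7]
ee_rot: [-0.002, 0.947, 0.32, -0.003]
force: [0.7, 0.0, -0.0]
grip_width: 1.001
grip_force: 0.0
```

send_rows(targets=[{"offset":[0,0,-3],"spin":0},{"offset":[0,0,-5.5],"spin":0},{"offset":[0,0,-7],"spin":0},{"offset":[0,0,-7.7],"spin":0},{"offset":[0,0,-7.7],"spin":0},{"offset":[0,0,-7.7],"spin":0}])

```text
time_s: 11.82
eef_pos: [453.6, -5.1, 20.5]
ee_rot: [0.0, 0.947, 0.32, 0.0]
force: [0.4, 0.1, 0.1]
grip_width: 1.001
grip_force: 0.0
```

send_rows(targets=[{"offset":[0,0,0],"spin":0},{"offset":[0,0,0],"spin":0},{"offset":[0,0,0],"spin":0},{"offset":[0,0,0],"spin":0},{"offset":[0,0,0],"spin":0},{"offset":[0,0,0],"spin":0},{"offset":[0,0,0],"spin":0}], grip=0)

```text
time_s: 12.4
eef_pos: [453.0, -5.0, 20.2]
ee_rot: [0.0, 0.947, 0.32, 0.0]
force: [-2.3, 0.6, 8.3]
grip_width: 0.326
grip_force: 48.7
```

send_rows(targets=[{"offset":[0,0,3],"spin":0},{"offset":[0,0,7],"spin":-0.1},{"offset":[0,0,11],"spin":-0.2},{"offset":[0,0,15],"spin":-0.3},{"offset":[1,-1,18.5],"spin":-0.4},{"offset":[2,-4,20.5],"spin":-0.5},{"offset":[3,-8,21],"spin":-0.6},{"offset":[4,-12,21],"spin":-0.7}])

```text
time_s: 13.07
eef_pos: [493.5, -126.3, 231.7]
ee_rot: [0.001, 1.0, -0.026, 0.002]
force: [1.7, 0.0, -3.2]
grip_width: 0.327
grip_force: 50.7
```

send_rows(targets=[{"offset":[1,-4,0],"spin":-0.028},{"offset":[1.5,-7,0],"spin":-0.028},{"offset":[2.2,-10.1,0],"spin":-0.028},{"offset":[2.2,-10.1,0],"spin":-0.028},{"offset":[2.2,-10.1,0],"spin":-0.028}])

```text
time_s: 13.48
eef_pos: [514.4, -227.1, 228.6]
ee_rot: [-0.001, 0.999, -0.039, -0.001]
force: [0.0, 1.0, -2.7]
grip_width: 0.326
grip_force: 50.7
```

```bash
python3 - <<'E'
from h import *
s,p,d=snap('wrist','w4');print(s['eef_pos'],s['time_s'],s['grip_width'],s['grip_force'])
s,p,d=snap('scene','s4')
p=cv2.resize(p[90:290,100:400],(750,500))
cv2.imwrite('pics/s4c.png',p[...,::-1])
w=cv2.imread('pics/w4.png')
cv2.imwrite('pics/m4.png',np.hstack([cv2.resize(w,(400,250)),cv2.resize(p[...,::-1],(375,250))]))
E
```

```text
[ 514.4252713  -227.0671414   228.60842533] 13.4833 0.3260346686515891 50.66383481025696
```

View pics/m4.png

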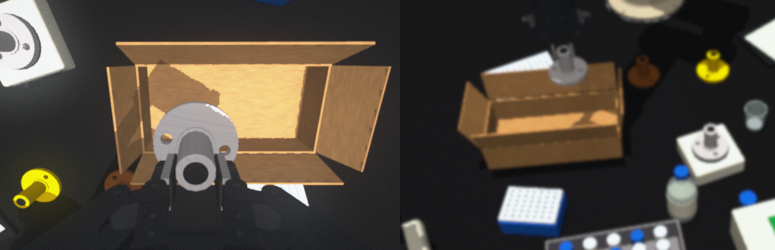

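```bash
python3 - <<'E'
from h import *
s=ctrl.sense()
for n,y in[('+y',149),('-y',-149)]:
  for x in(-74,74):
    a=np.radians(-4.4);P=np.array([510+x*np.cos(a)-y*np.sin(a),-286+x*np.sin(a)+y*np.cos(a),70]);print(n,x,P.round(),project('wrist',P,s).round()*.625)
E
```

```text
+y -74 [ 448. -132.   70.] [144.375 151.25 ]
+y 74 [ 595. -143.   70.] [136.875  61.25 ]
-y -74 [ 425. -429.   70.] [317.5   151.875]
-y 74 [ 572. -440.   70.] [334.375  61.875]
```

send_rows(targets=[{"offset":[0,0,-4],"spin":0},{"offset":[0,0,-8],"spin":0},{"offset":[0,0,-12],"spin":0},{"offset":[0,0,-15],"spin":0},{"offset":[0,0,-18],"spin":0},{"offset":[0,0,-20],"spin":0},{"offset":[0,0,-20.5],"spin":0},{"offset":[0,0,-20.5],"spin":0}])

```text
time_s: 14.25
eef_pos: [514.3, -224.5, 24.3]
ee_rot: [-0.001, 0.999, -0.037, -0.001]
force: [0.5, 1.2, -2.2]
grip_width: 0.326
grip_force: 54.0
```

send_rows(targets=[{"offset":[0,0,0],"spin":0},{"offset":[0,0,0],"spin":0},{"offset":[0,0,0],"spin":0},{"offset":[0,0,0],"spin":0},{"offset":[0,0,3],"spin":0},{"offset":[0,0,7],"spin":0},{"offset":[0,0,11],"spin":0},{"offset":[0,0,15],"spin":0}], grip=1)

```text
time_s: 14.92
eef_pos: [514.6, -225.8, 176.9]
ee_rot: [0.0, 0.999, -0.038, 0.0]
force: [0.8, -0.5, -0.7]
grip_width: 0.999
grip_force: 0.0
```

send_rows(targets=[{"offset":[0,0,4],"spin":0},{"offset":[-1,3.5,6.5],"spin":0},{"offset":[-2,7.5,6.5],"spin":0},{"offset":[-3,11.5,6.5],"spin":0},{"offset":[-4,15.5,6.5],"spin":0},{"offset":[-5,19.5,6.5],"spin":0},{"offset":[-6,23.5,6.5],"spin":0},{"offset":[-7,27.5,6.5],"spin":0}])

```text
time_s: 15.58
eef_pos: [443.9, 50.7, 240.1]
ee_rot: [0.0, 0.999, -0.038, 0.001]
force: [0.6, 0.5, -0.2]
grip_width: 0.999
grip_force: 0.0
```

send_rows(targets=[{"offset":[-1,4,0],"spin":0},{"offset":[-2,8,0],"spin":0},{"offset":[-3,12,0],"spin":0},{"offset":[-4,16,0],"spin":0},{"offset":[-5,20,0],"spin":0},{"offset":[-6,24,0],"spin":0},{"offset":[-7,28,0],"spin":0},{"offset":[-7.6,32,0],"spin":0}])

```text
time_s: 16.25
eef_pos: [367.4, 371.0, 240.3]
ee_rot: [-0.0, 0.999, -0.038, 0.0]
force: [1.7, -0.2, 0.2]
grip_width: 0.999
grip_force: 0.0
```

send_rows(targets=[{"offset":[0,3.3,0],"spin":0},{"offset":[0,3.3,0],"spin":0},{"offset":[0,3.3,0],"spin":0}])

```text
time_s: 16.5
eef_pos: [368.3, 402.9, 239.4]
ee_rot: [0.0, 0.999, -0.037, -0.0]
force: [-0.4, -0.2, -1.2]
grip_width: 0.997
grip_force: 0.0
```

```bash
python3 - <<'E'
from h import *
s,p,d=snap('wrist','w5');print(s['eef_pos'],s['time_s'])
for r in ctrl.place_of('wrist','flange_r_neck')[:4]: print(r,onplane('wrist',r['uv'],38,s))
b=circ('wrist',p,s,423,398,8,39,41,True);print(b)
p=tile('wrist',p,s,423,398,8,'R5')
E
```

```text
[368.28644964 402.91776567 239.3704767 ] 16.5
{'uv': [312.5, 116.1], 'conf': 0.79} [423.85400617 398.6333368   38.        ]
{'uv': [564.4, 157.4], 'conf': 0.64} [358.22967521 120.37299051  38.        ]
(np.float64(10771.546416328558), np.float64(423.0), np.float64(398.0), np.float64(40.5))
```

View pics/R5.png

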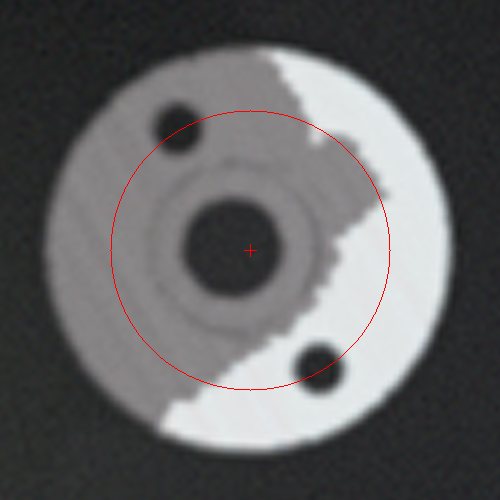

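R confirmed: silver, two opposite holes. Now I'll grasp it.

send_rows(targets=[{"offset":[3,-0.2,-2],"spin":0},{"offset":[5.5,-0.4,-5],"spin":0},{"offset":[5.5,-0.4,-9],"spin":0},{"offset":[5.5,-0.4,-13],"spin":0},{"offset":[5.5,-0.4,-17],"spin":0},{"offset":[5.5,-0.4,-20],"spin":0},{"offset":[5.5,-0.4,-22],"spin":0},{"offset":[5.5,-0.4,-22],"spin":0}])

```text
time_s: 17.27
eef_pos: [422.3, 395.4, 16.0]
ee_rot: [0.002, 0.999, -0.039, -0.003]
force: [-1.0, -0.5, 0.0]
grip_width: 0.996
grip_force: 0.0
```

send_rows(targets=[{"offset":[0,0,0],"spin":0},{"offset":[0,0,0],"spin":0},{"offset":[0,0,0],"spin":0},{"offset":[0,0,0],"spin":0},{"offset":[0,0,0],"spin":0},{"offset":[0,0,0],"spin":0},{"offset":[0,0,0],"spin":0},{"offset":[0,0,0],"spin":0}], grip=0)

```text
time_s: 17.93
eef_pos: [424.4, 398.4, 21.1]
ee_rot: [-0.001, 0.999, -0.038, 0.001]
force: [-1.0, -1.2, 6.0]
grip_width: 0.326
grip_force: 49.0
```

send_rows(targets=[{"offset":[0,0,3],"spin":0},{"offset":[0,0,7],"spin":0},{"offset":[0,0,11],"spin":0},{"offset":[0,0,15],"spin":0},{"offset":[0,0,19],"spin":0},{"offset":[0,-2,22],"spin":0},{"offset":[0,-6,22],"spin":0},{"offset":[1,-10,22],"spin":0}])

```text
time_s: 18.6
eef_pos: [432.9, 297.8, 241.7]
ee_rot: [-0.001, 0.999, -0.036, 0.002]
force: [1.4, -1.4, -3.0]
grip_width: 0.323
grip_force: 50.3
```

send_rows(targets=[{"offset":[0.4,-4,0],"spin":0},{"offset":[0.8,-8,0],"spin":0},{"offset":[1.2,-12,0],"spin":0},{"offset":[1.6,-16,0],"spin":0},{"offset":[2,-20,0],"spin":0},{"offset":[2.4,-24,0],"spin":0},{"offset":[2.8,-28,0],"spin":0},{"offset":[3.2,-32,0],"spin":0}])

```text
time_s: 19.27
eef_pos: [465.4, -23.9, 240.1]
ee_rot: [0.0, 0.999, -0.038, 0.0]
force: [1.1, 0.1, -1.0]
grip_width: 0.327
grip_force: 50.3
```

send_rows(targets=[{"offset":[0.4,-4,0],"spin":0},{"offset":[0.8,-8,0],"spin":0},{"offset":[1.2,-12,0],"spin":0},{"offset":[1.6,-16,0],"spin":0},{"offset":[2,-20,0],"spin":0},{"offset":[2.6,-24,0],"spin":0},{"offset":[3.3,-28,0],"spin":0},{"offset":[4,-32.4,0],"spin":0}])

```text
time_s: 19.93
eef_pos: [505.1, -344.9, 240.0]
ee_rot: [0.0, 0.999, -0.038, 0.0]
force: [2.2, 0.1, -1.4]
grip_width: 0.325
grip_force: 50.3
```

send_rows(targets=[{"offset":[0,0,0],"spin":0},{"offset":[0,0,-4],"spin":0},{"offset":[0,0,-8],"spin":0},{"offset":[0,0,-12],"spin":0},{"offset":[0,0,-16],"spin":0},{"offset":[0,0,-19],"spin":0},{"offset":[0,0,-21.5],"spin":0},{"offset":[0,0,-21.5],"spin":0}])

```text
time_s: 20.6
eef_pos: [504.5, -341.8, 21.4]
ee_rot: [-0.002, 0.999, -0.038, -0.001]
force: [-0.6, 0.5, -1.8]
grip_width: 0.323
grip_force: 63.6
```

send_rows(targets=[{"offset":[0,0,0],"spin":0},{"offset":[0,0,0],"spin":0},{"offset":[0,0,0],"spin":0},{"offset":[0,0,0],"spin":0},{"offset":[0,0,3],"spin":0},{"offset":[0,0,7],"spin":0},{"offset":[0,0,11],"spin":0},{"offset":[0,0,15],"spin":0}], grip=1)

```text
time_s: 21.27
eef_pos: [505.1, -343.0, 177.2]
ee_rot: [0.0, 0.999, -0.038, 0.0]
force: [0.0, -0.8, -0.2]
grip_width: 1.0
grip_force: 0.0
```

send_rows(targets=[{"offset":[0,2,4],"spin":0},{"offset":[0,4,8],"spin":0},{"offset":[-1,6,12],"spin":0},{"offset":[-1.5,6,15],"spin":0},{"offset":[-1.5,6,15],"spin":0}])

```text
time_s: 21.68
eef_pos: [490.9, -282.9, 333.8]
ee_rot: [0.005, 0.999, -0.038, 0.006]
force: [0.2, 0.3, 0.6]
grip_width: 0.997
grip_force: 0.0
```

```bash
python3 - <<'E'
from h import *
s,p,d=snap('wrist','w6');print(s['eef_pos'],s['time_s'],s['joints'].round(2))
W=cloud('wrist',d,s);np.save('w6.npy',W)
_,q,dd=snap('scene','s6');W2=cloud('scene',dd)
# flap angles: points above 76 in carton frame
a=np.radians(-4.4);c=np.array([510,-286])
for nm,pp,V in(('w',p,W),('s',q,W2)):
  h=cv2.cvtColor(np.ascontiguousarray(pp),cv2.COLOR_RGB2HSV);br=(h[...,0]>5)&(h[...,0]<20)&(h[...,1]>70)
  A=V[br&np.isfinite(V[...,0])];x,y=(A[:,:2]-c)@np.array([[np.cos(a),-np.sin(a)],[np.sin(a),np.cos(a)]]).T.T if 0 else ((A[:,0]-c[0])*np.cos(a)+(A[:,1]-c[1])*np.sin(a),-(A[:,0]-c[0])*np.sin(a)+(A[:,1]-c[1])*np.cos(a))
  z=A[:,2]
  for n,m,o,hz in[('end+y',(y>140)&(abs(x)<60)&(y<200),y-149,68),('end-y',(y<-140)&(abs(x)<60)&(y>-200),-y-149,68),('far',(x>66)&(x<125)&(abs(y)<120),x-74,72),('near',(x<-66)&(x>-125)&(abs(y)<120),-x-74,72)]:
    k=m&(z>hz+25)&(z<160)
    if k.sum()>20: print(nm,n,k.sum(),'angle',np.median(np.arctan2(z[k]-hz,-o[k])).round(2),'top z',np.percentile(z[k],98).round(),'out',np.percentile(o[k],98).round())
cv2.imwrite('pics/m6.png',np.hstack([cv2.resize(p,(400,250)),cv2.resize(q[90:290,100:400],(375,250))])[...,::-1])
E
```

```text
[ 490.90065207 -282.85550928  333.79710537] 21.6833 [-0.73  0.35  1.12 -0.    1.66  0.92]
w end+y 2680 angle 1.77 top z 140.0 out 16.0
w end-y 3375 angle 1.95 top z 135.0 out 29.0
w far 4700 angle 1.82 top z 141.0 out 21.0
w near 3951 angle 1.79 top z 144.0 out 16.0
s end+y 91 angle 1.79 top z 142.0 out 18.0
s end-y 422 angle 1.93 top z 136.0 out 28.0
s far 736 angle 1.91 top z 143.0 out 25.0
s near 1155 angle 1.75 top z 144.0 out 15.0
```

View pics/m6.png

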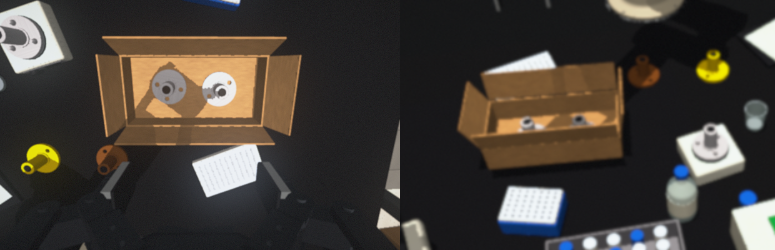

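Both spares are in the carton, P is still seated, and the flaps read about 1.8, 1.95, 1.85 and 1.77 rad. I'll shut the fingers and fold the +y end flap first.

send_rows(targets=[{"offset":[1,4,0],"spin":0},{"offset":[1.5,8,0],"spin":0},{"offset":[2,12,0],"spin":0},{"offset":[3,16,0],"spin":0},{"offset":[3.5,20.3,0],"spin":0},{"offset":[3.5,20.3,-4],"spin":0},{"offset":[3.5,20.3,-8],"spin":0},{"offset":[3.5,20.3,-12],"spin":0}], grip=0)

```text
time_s: 22.45
eef_pos: [524.8, -79.2, 202.1]
ee_rot: [-0.0, 0.999, -0.037, -0.0]
force: [1.2, -1.0, -1.0]
grip_width: 0.003
grip_force: 0.0
```

send_rows(targets=[{"offset":[0,0,-4],"spin":0},{"offset":[0,0,-7],"spin":0},{"offset":[0,0,-8.7],"spin":0},{"offset":[0,0,-8.7],"spin":0},{"offset":[0,0,-8.7],"spin":0}])

```text
time_s: 22.87
eef_pos: [524.9, -80.1, 116.9]
ee_rot: [-0.0, 0.999, -0.038, -0.001]
force: [-0.3, -0.3, 0.5]
grip_width: -0.002
grip_force: 0.0
```

send_rows(targets=[{"offset":[-0.1,-1.5,0],"spin":0},{"offset":[-0.2,-3,0.1],"spin":0},{"offset":[-0.3,-4,0.2],"spin":0},{"offset":[-0.4,-5,0.2],"spin":0},{"offset":[-0.5,-6,0.1],"spin":0},{"offset":[-0.5,-6.8,-0.2],"spin":0},{"offset":[-0.6,-7.6,-0.7],"spin":0},{"offset":[-0.6,-7.6,-0.7],"spin":0}])

```text
time_s: 23.53
eef_pos: [518.8, -157.2, 109.4]
ee_rot: [-0.0, 0.999, -0.039, -0.001]
force: [0.8, -0.8, 0.3]
grip_width: -0.002
grip_force: 0.0
```

send_rows(targets=[{"offset":[0,-0.5,-0.5],"spin":0},{"offset":[-0.1,-0.9,-1.1],"spin":0},{"offset":[-0.1,-1.3,-1.8],"spin":0},{"offset":[-0.1,-1.6,-2.4],"spin":0},{"offset":[-0.1,-1.9,-3.1],"spin":0},{"offset":[-0.1,-2,-3.7],"spin":0},{"offset":[-0.1,-2,-4.0],"spin":0},{"offset":[-0.1,-2,-4.0],"spin":0}])

```text
time_s: 24.2
eef_pos: [518.0, -175.9, 69.7]
ee_rot: [-0.0, 0.999, -0.038, -0.001]
force: [-0.6, -0.3, -0.3]
grip_width: -0.004
grip_force: 0.0
```

send_rows(targets=[{"offset":[0,0,-0.2],"spin":0},{"offset":[0,0,-0.2],"spin":0}])

```text
time_s: 24.37
eef_pos: [518.4, -176.0, 68.6]
ee_rot: [0.0, 0.999, -0.038, 0.0]
force: [-0.1, 0.4, -0.3]
grip_width: -0.005
grip_force: 0.0
```

send_rows(targets=[{"offset":[0,0,3],"spin":0},{"offset":[0,0,7],"spin":0},{"offset":[0,-3,10],"spin":0},{"offset":[0,-7,12],"spin":0},{"offset":[0,-10,14],"spin":0},{"offset":[-1,-14,14],"spin":0},{"offset":[-1,-14,14],"spin":0}])

```text
time_s: 24.95
eef_pos: [506.9, -322.2, 209.6]
ee_rot: [0.002, 0.999, -0.041, 0.001]
force: [-0.3, -0.3, -0.5]
grip_width: 0.002
grip_force: 0.0
```

```bash
cat > fl.py <<'E'
from h import *
import sys
s,p,d=snap('wrist','wf');print(s['eef_pos'],s['time_s'])
_,q,dd=snap('scene','sf');_,q3,d3=snap('side','sif')
a=np.radians(-4.4);c=np.array([510,-286])
for nm,V in(('w',cloud('wrist',d,s)),('s',cloud('scene',dd)),('i',cloud('side',d3))):
  A=V[np.isfinite(V[...,0])];X=A[:,0]-c[0];Y=A[:,1]-c[1]
  x=X*np.cos(a)+Y*np.sin(a);y=-X*np.sin(a)+Y*np.cos(a);z=A[:,2]
  for n,w,o,hz in[('end+y',x,149-y,68),('end-y',x,149+y,68),('far',y,74-x,72),('near',y,74+x,72)]:
    L=60 if n[0]=='e' else 130
    k=(abs(w)<L)&(z<150)&(z>hz-8); r=np.hypot(o,z-hz);k&=(r>25)&(r<75)
    th=np.arctan2(z-hz,o)
    if k.sum()>40:
      hh,e=np.histogram(th[k],np.arange(-.3,2.4,.1));print(nm,n,{round(e[i]+.05,2):int(hh[i]) for i in np.argsort(-hh)[:4]})
E
python3 fl.py
```

```text
[ 506.88979924 -322.23495678  209.56707028] 24.95
w end+y {np.float64(1.75): 7596, np.float64(1.85): 505, np.float64(-0.05): 12, np.float64(-0.25): 0}
w end-y {np.float64(1.95): 7149, np.float64(2.05): 48, np.float64(1.85): 36, np.float64(-0.25): 0}
w far {np.float64(1.85): 7480, np.float64(1.75): 2825, np.float64(-0.15): 179, np.float64(-0.05): 26}
w near {np.float64(1.75): 4153, np.float64(1.85): 3178, np.float64(-0.15): 268, np.float64(-0.05): 24}
s end+y {np.float64(1.75): 50, np.float64(1.85): 36, np.float64(-0.05): 4, np.float64(-0.15): 1}
s end-y {np.float64(1.95): 325, np.float64(1.85): 100, np.float64(2.05): 5, np.float64(1.75): 2}
s far {np.float64(1.95): 568, np.float64(1.85): 247, np.float64(-0.05): 24, np.float64(-0.15): 18}
s near {np.float64(1.75): 912, np.float64(1.65): 198, np.float64(1.85): 181, np.float64(1.95): 20}
i end+y {np.float64(1.75): 338, np.float64(1.85): 78, np.float64(1.65): 24, np.float64(1.95): 2}
i end-y {np.float64(2.05): 276, np.float64(1.95): 65, np.float64(-0.25): 0, np.float64(-0.15): 0}
i far {np.float64(1.85): 677, np.float64(1.75): 74, np.float64(-0.15): 24, np.float64(-0.05): 8}
i near {np.float64(1.75): 460, np.float64(1.85): 55, np.float64(-0.05): 18, np.float64(-0.15): 17}
```

```bash
python3 - <<'E'
import cv2,numpy as np
a=cv2.imread('pics/wf.png');b=cv2.imread('pics/sf.png');c=cv2.imread('pics/sif.png')
cv2.imwrite('pics/mf.png',np.vstack([np.hstack([cv2.resize(a,(400,250)),cv2.resize(b[90:290,100:400],(375,250))]),np.hstack([cv2.resize(c[190:390,180:480],(400,266)),np.zeros((266,375,3),np.uint8)])]))
E
```

```text
(no output)
```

View pics/mf.png

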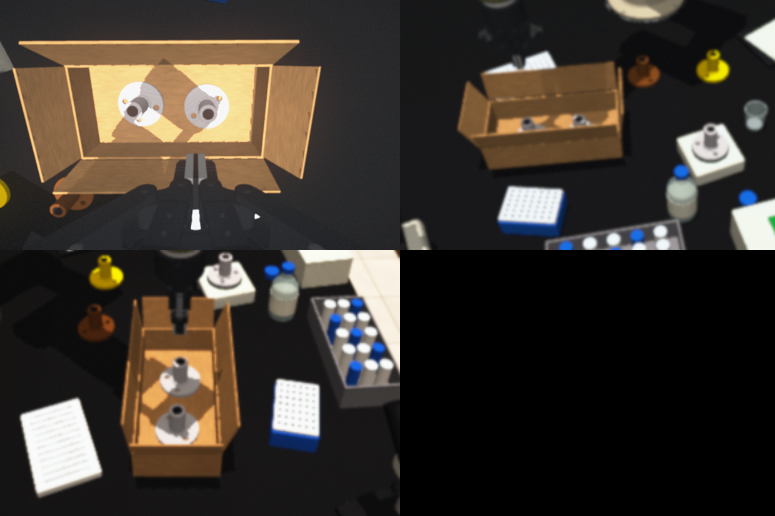

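The wrist view (left panel) shows the +y flap still open, with both spares upright inside. I'll redo the push and check it partway.

send_rows(targets=[{"offset":[0,4,0],"spin":0},{"offset":[0.5,8,0],"spin":0},{"offset":[1,12,0],"spin":0},{"offset":[1.3,16,0],"spin":0},{"offset":[1.5,20,0],"spin":0},{"offset":[1.7,23.6,0],"spin":0},{"offset":[1.7,23.6,-4],"spin":0},{"offset":[1.7,23.6,-7.5],"spin":0}])

```text
time_s: 25.77
eef_pos: [525.9, -76.9, 133.9]
ee_rot: [0.001, 0.999, -0.035, 0.002]
force: [0.5, -0.5, -1.8]
grip_width: -0.0
grip_force: 0.0
```

send_rows(targets=[{"offset":[0,0,-1.5],"spin":0},{"offset":[-0.1,-1.5,-1.5],"spin":0},{"offset":[-0.2,-3,-1.5],"spin":0},{"offset":[-0.3,-4,-1.5],"spin":0},{"offset":[-0.4,-5,-1.5],"spin":0},{"offset":[-0.4,-5.5,-1.5],"spin":0}])

```text
time_s: 26.27
eef_pos: [521.3, -135.6, 118.8]
ee_rot: [0.0, 0.999, -0.038, 0.0]
force: [0.2, 0.3, -0.5]
grip_width: -0.0
grip_force: 0.0
```

```bash
python3 fl.py | grep end+y; python3 - <<'E'
import cv2,numpy as np
a=cv2.imread('pics/wf.png');b=cv2.imread('pics/sf.png');c=cv2.imread('pics/sif.png')
cv2.imwrite('pics/mf2.png',np.vstack([np.hstack([cv2.resize(a,(400,250)),cv2.resize(b[90:290,100:400],(375,250))]),np.hstack([cv2.resize(c[190:390,180:480],(400,266)),np.zeros((266,375,3),np.uint8)])]))
E
```

```text
w end+y {np.float64(1.75): 3110, np.float64(-0.05): 40, np.float64(1.85): 13, np.float64(-0.15): 7}
s end+y {np.float64(1.75): 35, np.float64(1.85): 31, np.float64(-0.05): 5, np.float64(-0.25): 0}
i end+y {np.float64(1.75): 483, np.float64(1.85): 110, np.float64(1.65): 46, np.float64(1.95): 7}
```

View pics/mf2.png

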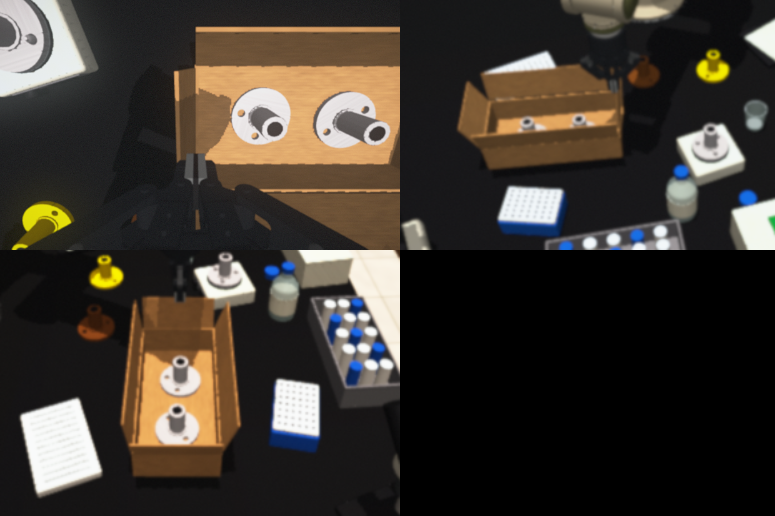

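```bash
python3 - <<'E'
from h import *
s,p,d=snap('wrist');_,q,ds=snap('side')
P=s['eef_pos'];print(P,s['ee_rot'])
W=cloud('wrist',d,s);V=cloud('side',ds)
u=project('wrist',P,s);print('wrist tcp px',u)
for r in range(200,330,10): print(r,[W[r,c].round().tolist() for c in (285,300,313,330,345)])
u=project('side',P);print('side tcp px',u)
c=int(u[0])
for r in range(int(u[1])-40,int(u[1])+30,6): print(r,[V[r,k].round().tolist() for k in(c-8,c,c+8)])
E
```

```text
[ 521.37987944 -134.97476779  118.72249086] [-6.54814449e-05  9.99268745e-01 -3.82356055e-02  9.51776583e-05]
wrist tcp px [311.89446883 240.52038961]
200 [[552.0, -125.0, 140.0], [543.0, -130.0, 113.0], [529.0, -136.0, 69.0], [508.0, -150.0, 4.0], [507.0, -163.0, 4.0]]
210 [[547.0, -124.0, 139.0], [537.0, -130.0, 113.0], [522.0, -136.0, 69.0], [498.0, -149.0, 4.0], [497.0, -163.0, 3.0]]
220 [[542.0, -124.0, 140.0], [nan, nan, nan], [515.0, -135.0, 70.0], [488.0, -149.0, 3.0], [488.0, -162.0, 3.0]]
230 [[537.0, -123.0, 139.0], [526.0, -129.0, 113.0], [507.0, -134.0, 68.0], [479.0, -148.0, 3.0], [478.0, -162.0, 4.0]]
240 [[532.0, -123.0, 140.0], [520.0, -128.0, 113.0], [500.0, -134.0, 70.0], [469.0, -147.0, 4.0], [468.0, -161.0, 3.0]]
250 [[526.0, -122.0, 138.0], [532.0, -131.0, 152.0], [531.0, -136.0, 151.0], [459.0, -147.0, 5.0], [458.0, -161.0, 4.0]]
260 [[529.0, -124.0, 154.0], [533.0, -131.0, 163.0], [532.0, -136.0, 162.0], [527.0, -144.0, 153.0], [448.0, -160.0, 5.0]]
270 [[529.0, -124.0, 163.0], [532.0, -131.0, 169.0], [532.0, -136.0, 170.0], [527.0, -143.0, 163.0], [527.0, -14
[... 858 characters left out ...]
175.0, 247.0], [566.0, 135.0, 2.0]]
212 [[511.0, 111.0, -2.0], [516.0, -189.0, 239.0], [564.0, 109.0, -3.0]]
218 [[510.0, 81.0, -2.0], [516.0, -192.0, 223.0], [561.0, 76.0, -1.0]]
224 [[508.0, 49.0, -1.0], [519.0, -149.0, 167.0], [559.0, 46.0, -1.0]]
230 [[500.0, -124.0, 127.0], [521.0, -124.0, 125.0], [542.0, -130.0, 129.0]]
236 [[499.0, -126.0, 106.0], [521.0, -132.0, 110.0], [542.0, -130.0, 107.0]]
242 [[499.0, -132.0, 90.0], [521.0, -134.0, 90.0], [542.0, -134.0, 89.0]]
248 [[499.0, -133.0, 68.0], [521.0, -135.0, 68.0], [542.0, -137.0, 69.0]]
254 [[498.0, -139.0, 51.0], [520.0, -142.0, 52.0], [542.0, -143.0, 52.0]]
260 [[498.0, -137.0, 25.0], [520.0, -142.0, 29.0], [543.0, -141.0, 26.0]]
```

The finger actually ends about 30 mm above the reported TCP: depth shows its end near z≈150 with TCP at 119. It passed over the flap, which is why there was no force. I'll back off, go 30 mm lower and push again.

send_rows(targets=[{"offset":[0.2,3,0],"spin":0},{"offset":[0.4,5.5,0],"spin":0},{"offset":[0.4,5.5,-1.5],"spin":0},{"offset":[0.4,5.5,-3.0],"spin":0},{"offset":[0.4,5.5,-3.0],"spin":0}])

```text
time_s: 26.93
eef_pos: [524.0, -78.8, 86.3]
ee_rot: [-0.001, 0.999, -0.037, -0.002]
force: [0.1, 0.1, 0.1]
grip_width: 0.003
grip_force: 0.0
```

send_rows(targets=[{"offset":[-0.1,-1.5,0],"spin":0},{"offset":[-0.2,-3,0],"spin":0},{"offset":[-0.3,-4,0],"spin":0},{"offset":[-0.3,-4.8,0],"spin":0},{"offset":[-0.4,-5.5,0],"spin":0},{"offset":[-0.4,-5.5,0],"spin":0}])

```text
time_s: 27.43
eef_pos: [521.3, -136.2, 88.8]
ee_rot: [0.0, 0.999, -0.039, 0.0]
force: [-0.3, -0.6, -0.1]
grip_width: -0.001
grip_force: 0.0
```

```bash
python3 fl.py | grep end+y
```

```text
w end+y {np.float64(1.35): 5564, np.float64(1.45): 982, np.float64(1.55): 427, np.float64(1.65): 406}
s end+y {np.float64(1.35): 90, np.float64(1.45): 49, np.float64(1.55): 17, np.float64(1.75): 16}
i end+y {np.float64(1.25): 268, np.float64(1.35): 175, np.float64(1.45): 13, np.float64(1.55): 5}
```

send_rows(targets=[{"offset":[-0.1,-1,-0.2],"spin":0},{"offset":[-0.2,-2.2,-0.7],"spin":0},{"offset":[-0.2,-3,-1.8],"spin":0},{"offset":[-0.3,-3.6,-2.8],"spin":0},{"offset":[-0.3,-4.1,-3.9],"spin":0},{"offset":[-0.3,-4.3,-4.7],"spin":0},{"offset":[-0.3,-4.3,-5],"spin":0},{"offset":[-0.3,-4.3,-5],"spin":0}])

```text
time_s: 28.25
eef_pos: [518.6, -178.1, 44.7]
ee_rot: [0.0, 0.999, -0.038, 0.0]
force: [-25.6, 15.1, 70.6]
grip_width: 0.001
grip_force: 35.1
```

```bash
python3 fl.py | grep end+y
```

```text
w end+y {np.float64(0.05): 13435, np.float64(1.45): 2607, np.float64(1.35): 1657, np.float64(0.75): 1289}
s end+y {np.float64(0.05): 109, np.float64(-0.05): 24, np.float64(0.85): 24, np.float64(0.75): 23}
i end+y {np.float64(0.05): 458, np.float64(-0.05): 84, np.float64(0.15): 49, np.float64(0.45): 13}
```

send_rows(targets=[{"offset":[0,0,2],"spin":0},{"offset":[0,0,6],"spin":0},{"offset":[0,0,10],"spin":0},{"offset":[0,0,14],"spin":0},{"offset":[0,-2,17],"spin":0},{"offset":[0,-6,17],"spin":0},{"offset":[-0.5,-10,17],"spin":0},{"offset":[-1,-14,17],"spin":0}])

```text
time_s: 29.07
eef_pos: [508.1, -319.8, 207.9]
ee_rot: [-0.0, 0.999, -0.038, -0.0]
force: [0.1, 0.1, -0.7]
grip_width: -0.002
grip_force: 0.0
```

send_rows(targets=[{"offset":[-0.3,-4,0],"spin":0},{"offset":[-0.6,-8,0],"spin":0},{"offset":[-1,-12,0],"spin":0},{"offset":[-1.4,-16,0],"spin":0},{"offset":[-1.5,-17.3,0],"spin":0},{"offset":[-1.5,-17.3,-4],"spin":0},{"offset":[-1.5,-17.3,-8],"spin":0},{"offset":[-1.5,-17.3,-11.9],"spin":0}])

```text
time_s: 29.73
eef_pos: [492.7, -491.4, 86.3]
ee_rot: [-0.0, 0.999, -0.038, -0.0]
force: [0.9, -0.6, -0.6]
grip_width: 0.002
grip_force: 0.0
```

send_rows(targets=[{"offset":[0,0,0],"spin":0},{"offset":[0,0,0],"spin":0},{"offset":[0.1,1.5,0],"spin":0},{"offset":[0.2,3,0],"spin":0},{"offset":[0.3,4,0],"spin":0},{"offset":[0.4,5,0],"spin":0},{"offset":[0.5,6,0],"spin":0},{"offset":[0.5,6,0],"spin":0}])

```text
time_s: 30.4
eef_pos: [499.1, -429.8, 90.7]
ee_rot: [0.0, 0.999, -0.037, 0.0]
force: [0.2, 0.8, -0.1]
grip_width: 0.0
grip_force: 0.0
```

```bash
python3 fl.py | grep end
```

```text
w end-y {np.float64(1.25): 6340, np.float64(1.35): 426, np.float64(1.55): 388, np.float64(1.45): 375}
s end+y {np.float64(0.05): 243, np.float64(0.15): 84, np.float64(-0.05): 33, np.float64(0.25): 6}
s end-y {np.float64(1.25): 24, np.float64(1.35): 20, np.float64(1.45): 16, np.float64(1.55): 15}
i end-y {np.float64(1.25): 667, np.float64(1.35): 191, np.float64(1.75): 17, np.float64(1.65): 11}
```

send_rows(targets=[{"offset":[0.1,1,-0.2],"spin":0},{"offset":[0.2,2.2,-0.7],"spin":0},{"offset":[0.2,3,-1.7],"spin":0},{"offset":[0.3,3.6,-2.6],"spin":0},{"offset":[0.3,4.0,-3.4],"spin":0},{"offset":[0.3,4.2,-3.9],"spin":0},{"offset":[0.3,4.2,-4.1],"spin":0},{"offset":[0.3,4.2,-4.1],"spin":0}])

```text
time_s: 31.22
eef_pos: [501.2, -389.2, 48.0]
ee_rot: [-0.0, 0.999, -0.038, -0.0]
force: [-0.9, 0.8, 0.6]
grip_width: -0.001
grip_force: 0.0
```

```bash
python3 fl.py
```

```text
[ 501.18046093 -389.18925374   48.0413272 ] 31.2167
w end-y {np.float64(0.05): 11606, np.float64(0.15): 3312, np.float64(1.35): 1913, np.float64(1.25): 1484}
w far {np.float64(1.85): 28059, np.float64(1.75): 7397, np.float64(-0.05): 6468, np.float64(0.05): 5428}
w near {np.float64(0.05): 964, np.float64(-0.05): 951, np.float64(-0.15): 516, np.float64(0.55): 55}
s end+y {np.float64(0.05): 241, np.float64(0.15): 79, np.float64(-0.05): 38, np.float64(0.25): 11}
s end-y {np.float64(0.05): 155, np.float64(0.15): 61, np.float64(1.25): 21, np.float64(1.35): 20}
s far {np.float64(1.95): 549, np.float64(1.85): 252, np.float64(-0.05): 195, np.float64(0.05): 143}
s near {np.float64(1.75): 716, np.float64(-0.05): 199, np.float64(1.85): 179, np.float64(1.65): 173}
i end-y {np.float64(0.05): 547, np.float64(0.15): 258, np.float64(1.15): 12, np.float64(0.25): 11}
i far {np.float64(1.85): 635, np.float64(-0.05): 199, np.float64(0.05): 161, np.float64(1.75): 72}
i near {np.float64(1.75): 331, np.float64(-0.05): 220, np.float64(0.05): 154, np.float64(1.85): 36}
```

send_rows(targets=[{"offset":[0,0,-0.1],"spin":0},{"offset":[0,0,-0.2],"spin":0},{"offset":[0,0,-0.3],"spin":0},{"offset":[0,0,-0.3],"spin":0}])

```text
time_s: 31.7
eef_pos: [501.4, -389.4, 45.9]
ee_rot: [0.0, 0.999, -0.038, 0.0]
force: [0.7, -1.2, 2.0]
grip_width: 0.005
grip_force: 0.9
```

send_rows(targets=[{"offset":[0,0,2],"spin":0},{"offset":[0,0,6],"spin":0},{"offset":[0,0,10],"spin":0},{"offset":[0,0,14],"spin":0},{"offset":[-1,3,16],"spin":0},{"offset":[-4,6,16],"spin":0},{"offset":[-7,9,16],"spin":0},{"offset":[-10,11,16],"spin":0}])

```text
time_s: 32.37
eef_pos: [400.2, -276.8, 205.5]
ee_rot: [-0.0, 0.999, -0.037, 0.0]
force: [-0.4, 0.3, 0.8]
grip_width: 0.002
grip_force: 0.0
```

```bash
python3 fl.py
```

```text
[ 400.17198518 -276.84275752  205.46380302] 32.3667
w end+y {np.float64(0.05): 6501, np.float64(0.15): 553, np.float64(-0.05): 33, np.float64(0.25): 1}
w end-y {np.float64(0.05): 7062, np.float64(0.15): 469, np.float64(-0.05): 27, np.float64(-0.15): 0}
w far {np.float64(-0.05): 7178, np.float64(-0.15): 240, np.float64(0.05): 232, np.float64(-0.25): 0}
w near {np.float64(-0.05): 7572, np.float64(1.75): 5637, np.float64(1.85): 2674, np.float64(-0.15): 376}
s end+y {np.float64(0.05): 245, np.float64(0.15): 79, np.float64(-0.05): 37, np.float64(0.25): 8}
s end-y {np.float64(0.05): 305, np.float64(0.15): 73, np.float64(-0.05): 37, np.float64(0.25): 4}
s far {np.float64(1.95): 546, np.float64(1.85): 261, np.float64(-0.05): 252, np.float64(0.05): 93}
s near {np.float64(1.75): 900, np.float64(-0.05): 331, np.float64(1.65): 198, np.float64(1.85): 194}
i end+y {np.float64(0.05): 489, np.float64(0.15): 69, np.float64(-0.05): 28, np.float64(0.25): 2}
i end-y {np.float64(0.05): 778, np.float64(0.15): 131, np.float64(-0.05): 32, np.float64(-0.15): 0}
i far {np.float64(1.85): 676, np.float64(-0.05): 579, np.float64(0.05): 123, np.float64(1.75): 67}
i near {np.float64(-0.05): 583, np.float64(1.75): 459, np.float64(0.05): 114, np.float64(-0.15): 61}
```

send_rows(targets=[{"offset":[0,0,-4],"spin":0},{"offset":[0,0,-8],"spin":0},{"offset":[0,0,-11.1],"spin":0},{"offset":[0,0,-11.1],"spin":0},{"offset":[1.5,-0.1,-11.1],"spin":0},{"offset":[3,-0.2,-11.1],"spin":0},{"offset":[4,-0.3,-11.1],"spin":0},{"offset":[4,-0.3,-11.1],"spin":0}])

```text
time_s: 33.18
eef_pos: [443.7, -283.4, 96.3]
ee_rot: [0.001, 0.999, -0.038, 0.001]
force: [0.8, 0.3, 1.1]
grip_width: 0.003
grip_force: 0.0
```

```bash
python3 fl.py | egrep "time|near|far|\["
```

```text
[ 443.72770015 -283.42510929   96.28468899] 33.1833
w far {np.float64(-0.05): 19488, np.float64(-0.15): 677, np.float64(0.05): 369, np.float64(-0.25): 0}
w near {np.float64(-0.05): 15770, np.float64(1.15): 4551, np.float64(1.25): 2036, np.float64(1.35): 1305}
s far {np.float64(1.95): 549, np.float64(1.85): 261, np.float64(-0.05): 254, np.float64(0.05): 93}
s near {np.float64(1.15): 575, np.float64(-0.05): 334, np.float64(0.05): 124, np.float64(-0.15): 32}
i far {np.float64(1.85): 684, np.float64(-0.05): 576, np.float64(0.05): 107, np.float64(1.75): 71}
i near {np.float64(-0.05): 596, np.float64(1.25): 263, np.float64(1.15): 253, np.float64(0.05): 106}
```

send_rows(targets=[{"offset":[1,-0.1,-0.3],"spin":0},{"offset":[2,-0.2,-0.8],"spin":0},{"offset":[2.7,-0.2,-1.8],"spin":0},{"offset":[3.3,-0.3,-2.7],"spin":0},{"offset":[3.6,-0.3,-3.5],"spin":0},{"offset":[3.8,-0.3,-4.1],"spin":0},{"offset":[3.8,-0.3,-4.3],"spin":0},{"offset":[3.8,-0.3,-4.3],"spin":0}])

```text
time_s: 34.0
eef_pos: [479.0, -284.8, 50.8]
ee_rot: [-0.001, 0.999, -0.038, -0.001]
force: [0.8, 0.4, 0.1]
grip_width: -0.002
grip_force: 0.0
```

```bash
python3 fl.py | egrep "near|far|\["
```

```text
[ 479.0367668  -284.84456269   50.78353647] 34.0
w far {np.float64(-0.05): 27901, np.float64(-0.15): 860, np.float64(0.05): 327, np.float64(-0.25): 2}
w near {np.float64(0.05): 41604, np.float64(-0.05): 3382, np.float64(0.15): 2241, np.float64(1.05): 2063}
s far {np.float64(1.95): 574, np.float64(1.85): 247, np.float64(-0.05): 241, np.float64(0.05): 112}
s near {np.float64(0.05): 776, np.float64(0.15): 183, np.float64(-0.05): 167, np.float64(0.25): 26}
i far {np.float64(1.85): 688, np.float64(-0.05): 570, np.float64(0.05): 109, np.float64(1.75): 56}
i near {np.float64(0.05): 856, np.float64(0.15): 123, np.float64(-0.05): 98, np.float64(0.55): 12}
```

send_rows(targets=[{"offset":[0,0,-0.1],"spin":0},{"offset":[0,0,-0.2],"spin":0},{"offset":[0,0,-0.2],"spin":0}])

```text
time_s: 34.4
eef_pos: [479.4, -285.3, 49.9]
ee_rot: [0.0, 0.999, -0.038, 0.0]
force: [0.1, 0.6, 1.1]
grip_width: -0.0
grip_force: 0.4
```

send_rows(targets=[{"offset":[0,0,2],"spin":0},{"offset":[0,0,6],"spin":0},{"offset":[0,0,10],"spin":0},{"offset":[0,0,14],"spin":0},{"offset":[3,-0.2,15.6],"spin":0},{"offset":[7,-0.5,15.6],"spin":0},{"offset":[11,-0.7,15.6],"spin":0},{"offset":[15.2,-0.9,15.6],"spin":0}])

```text
time_s: 35.07
eef_pos: [632.3, -294.1, 206.4]
ee_rot: [0.0, 0.999, -0.038, 0.0]
force: [0.0, -0.4, 0.9]
grip_width: 0.002
grip_force: 0.0
```

send_rows(targets=[{"offset":[0,0,0],"spin":0},{"offset":[0,0,-4],"spin":0},{"offset":[0,0,-8],"spin":0},{"offset":[0,0,-11.1],"spin":0},{"offset":[0,0,-11.1],"spin":0},{"offset":[0,0,-11.1],"spin":0}])

```text
time_s: 35.57
eef_pos: [630.6, -294.0, 94.2]
ee_rot: [-0.001, 0.999, -0.038, -0.001]
force: [1.6, -0.3, 1.6]
grip_width: 0.001
grip_force: 0.0
```

```bash
python3 fl.py | egrep "near|far|\["
```

```text
[ 630.5855346  -293.96538623   94.19083807] 35.5667
w far {np.float64(1.85): 9724, np.float64(-0.05): 308, np.float64(0.05): 2, np.float64(-0.15): 0}
s far {np.float64(1.95): 444, np.float64(-0.05): 196, np.float64(1.85): 172, np.float64(0.05): 90}
s near {np.float64(0.05): 439, np.float64(0.15): 110, np.float64(-0.05): 94, np.float64(0.25): 8}
i far {np.float64(1.85): 680, np.float64(-0.05): 576, np.float64(0.05): 116, np.float64(1.75): 70}
i near {np.float64(0.05): 1264, np.float64(0.15): 196, np.float64(-0.05): 141, np.float64(-0.15): 8}
```

send_rows(targets=[{"offset":[-1.5,0.1,0],"spin":0},{"offset":[-3,0.2,0],"spin":0},{"offset":[-4.3,0.3,0],"spin":0},{"offset":[-5.4,0.4,0],"spin":0},{"offset":[-6.4,0.5,-0.3],"spin":0},{"offset":[-7.4,0.6,-0.8],"spin":0},{"offset":[-8.1,0.6,-1.8],"spin":0},{"offset":[-8.6,0.7,-2.7],"spin":0}])

```text
time_s: 36.38
eef_pos: [545.5, -288.2, 70.2]
ee_rot: [0.002, 0.999, -0.038, 0.002]
force: [-0.4, -1.1, 0.9]
grip_width: -0.0
grip_force: 0.4
```

send_rows(targets=[{"offset":[-0.4,0,-0.8],"spin":0},{"offset":[-0.6,0,-1.4],"spin":0},{"offset":[-0.6,0,-1.7],"spin":0},{"offset":[-0.6,0,-1.8],"spin":0},{"offset":[-0.6,0,-1.8],"spin":0}])

```text
time_s: 36.8
eef_pos: [539.3, -287.3, 50.0]
ee_rot: [0.0, 0.999, -0.038, 0.0]
force: [-0.7, -0.6, -0.4]
grip_width: -0.004
grip_force: 0.0
```

send_rows(targets=[{"offset":[0,0,2],"spin":0},{"offset":[0,0,6],"spin":0},{"offset":[0,0,10],"spin":0},{"offset":[0,0,14],"spin":0},{"offset":[-3,0,18],"spin":0},{"offset":[-6,0,22],"spin":0},{"offset":[-6,0,22],"spin":0},{"offset":[-6,0,22],"spin":0}])

```text
time_s: 37.47
eef_pos: [478.7, -288.0, 274.4]
ee_rot: [0.003, 0.999, -0.039, 0.003]
force: [1.3, 0.6, 0.5]
grip_width: -0.005
grip_force: 0.0
```

```bash
python3 fl.py | egrep "near|far|\["; python3 - <<'E'
import cv2,numpy as np
a=cv2.imread('pics/wf.png');b=cv2.imread('pics/sf.png')
cv2.imwrite('pics/mf4.png',np.hstack([cv2.resize(a,(400,250)),cv2.resize(b[90:290,100:480],(400,211)) if 0 else cv2.resize(b[90:290,100:420],(400,250))]))
E
```

```text
[ 478.73098108 -288.01884524  274.36474583] 37.4667
w far {np.float64(0.05): 10653, np.float64(0.15): 857, np.float64(-0.05): 8, np.float64(0.25): 1}
w near {np.float64(0.05): 9053, np.float64(0.15): 770, np.float64(-0.05): 189, np.float64(-0.15): 23}
s far {np.float64(0.05): 899, np.float64(0.15): 206, np.float64(-0.05): 105, np.float64(0.25): 13}
s near {np.float64(0.05): 838, np.float64(0.15): 193, np.float64(-0.05): 121, np.float64(0.25): 10}
i far {np.float64(0.05): 1366, np.float64(0.15): 220, np.float64(-0.05): 74, np.float64(0.25): 7}
i near {np.float64(0.05): 1352, np.float64(0.15): 187, np.float64(-0.05): 100, np.float64(-0.15): 4}
```

View pics/mf4.png

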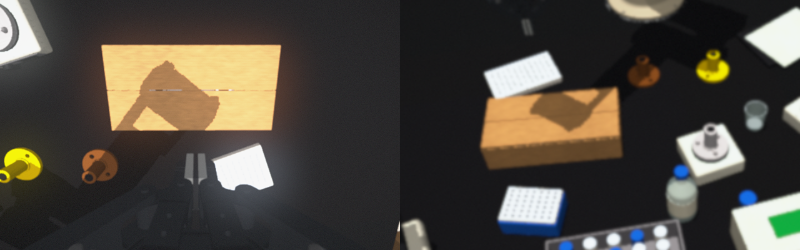

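The carton looks closed and P is still on U (scene crop around 710,145). I'll do one numeric check before handing in.

```bash
python3 - <<'E'
from h import *
s,p,d=snap('wrist');_,q,ds=snap('scene')
a=np.radians(-4.4)
for V in(cloud('wrist',d,s),cloud('scene',ds)):
  X=V[...,0]-510;Y=V[...,1]+286;x=X*np.cos(a)+Y*np.sin(a);y=-X*np.sin(a)+Y*np.cos(a);z=V[...,2]
  for n,o in(('far',x),('near',-x)):
    k=(o>5)&(o<70)&(abs(y)<130)&(z>60)&(z<110);print(n,np.polyfit(74-o[k],z[k],1).round(3))
  r=np.hypot(V[...,0]-640,V[...,1]-54);k=(r>20)&(r<36)&(z>40)&(z<80);print('P plate',k.sum(),np.median(z[k]) if k.any() else None)
for c in'qs':print(c,[(r['conf'],r['uv']) for r in ctrl.place_of('scene',f'flange_{c}_neck')[:2]])
E
```

```text
far [ 0.    74.614]
near [-7.000e-03  7.486e+01]
P plate 514 53.71803021949626
far [2.0000e-02 7.3823e+01]
near [3.000e-03 7.454e+01]
P plate 234 54.298172038671
q []
s []
```

Both long flaps measure flat, P is seated, and no Q or S shows in the pictures. Handing in.

```bash
python3 -c "
from rig import ctrl
print(ctrl.finish_job())"
```

```text
the job is handed in; nothing more can be done
None
```

I handed the job in at about 37 s on the robot's clock: flange P is fully home on drive U, drive V is empty because no flange Q was found, R and T are packed, and all four carton flaps are folded flat (end flaps first). The hand-in gave no verdict, and one flap press peaked at about 70 N at the wrist (limit 120 N).

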